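Load and lock the instrument cassettes in the sterilising carrier

ROBOT

A 6-joint arm with a two-finger parallel gripper is mounted at the origin on a cart in front of the work surface, level with it; the furniture and walls round the work are solid. World frame = base frame: x ahead of the robot, y to its left, z up, the work surface at z = 0. Lengths are in mm, angles in rad, forces in N, time in s.
With the tool pointing down it reaches from about 350 to 975 mm from the base axis. Payload 7.1 kg.
Tool frame: the origin (TCP) lies at the very end of the fingers, on their centre line; the grasp point (between the pads) lies 19 mm behind it; z points along the fingers, y is the direction in which the jaws open and shut (so a half turn about z gives the same grasp; the last joint's range is limited). The gripper opens to 88 mm and grips with 3 to 60 N. Pads are 20 mm wide; open, the fingers measure 115 mm over their backs; the gripper's body (75 mm by 178 mm) begins 61 mm behind the grasp point.
Start: joints at [1.141, 0.423, 1.63, -0, 1.089, -0.019], TCP at [249.557, 572.997, 198.675] pointing down, gripper open.
Joint ranges: [-3, 3], [-0.9, 2.11], [0.09, 2.58], [-1.31, 4.45], [0.11, 2.69], [-2.54, 2.54]. Speed limits (rad/s): [2.39, 2.39, 3.01, 3.14, 3.14, 3.14].

INTERFACE

Orientations are given as a rotation vector (axis times angle).
In Python, from workcell import * gives the robot as it stands.
- The arm moves only by the tool play_rows, never from a script. Its argument "plan" is text: rows parted by semicolons, each of 7 numbers parted by spaces: the finger opening in cm, from 0 to 8.78, then the shift along the tool's x, y, z in cm, then the turn, a rotation vector about the tool's x, y, z in degrees. A call has 1 to 20 rows; each row shifts and turns the commanded pose from where the row before left it, along the tool's axes as they then stand; what a row does not reach is not made up. A row lasts 1/8 s, in which the tool goes at most 62.5 mm and 10.7 degrees, less where a joint would pass 70% of its speed; a pose out of reach is approached as far as the arm can. A call is refused whole if a number of a shift passes 6.25 or a number of a turn 10.7, either way. A call with a gripper value outside its range is refused whole. The fingers move at their own pace and stop on an object; the grip force is fixed at half the most. Time passes only in rows, so rows that do not move let the fingers close. It gives the time, the measured TCP pose, the force and the opening at its end, in the units of the state.
- get_obs(): the state, without advancing time (a new reading comes with each control period).
- get_image(name): name is "scene" or "top" or "wrist"; returns a dict with "pixels" (480x640x3 uint8, red, green, blue), "range_z" (480x640 float32, mm along the optical axis (not along the pixel's ray), 0 where there is no reading), "fx", "fy", "cx", "cy" (pixels), "distortion" ([k1, k2, p1, p2, k3] as OpenCV has them; the pictures are not rectified), "eye" and "attitude" of the camera in the world. Camera axes: x right, y down, z forward; pixel columns grow to the right and rows downward; lengths in mm; the calibration is good to about 2 mm. A picture is of the moment at which its call begins.
- close_job(): hands the job in, once; it reports no verdict.
The state is a dict: "t": time; "qpos": joint angles; "qvel": joint speeds; "joint_torque": joint torques, N m; "ee_pos": TCP position; "orientation": TCP orientation; "ft_force": force on the tool from outside, world axes, zero at the start; "moment": the same for the moment, N m; "width": finger opening in mm.
Only numpy, scipy, OpenCV 4.12 (cv2) and the standard library are available. Lean on these libraries where they do the work, as an engineer would, in place of code of your own. Each camera call takes 0.05 s, during which the arm holds its last target. There are 200 camera calls.

TASK

Load every steel instrument cassette on the table into a cavity of its own in the sterilising carrier: tuck its tongue under the overhanging lip with the far end tilted up, then level it down until it lies flat and fully home. Knock the locking peg of each cassette fully down with the mallet, never with the fingers, then stand the mallet back upright on its rubber mat. Leave the other things where they are.

Things in the scene. Friction and masses are not known exactly. Their poses are not given: they have to be found in the camera images.
- carrier: fixed aluminium sterilising carrier, 128 (x) x 296 (y) mm, with four equal open cavities side by side along y, 70 mm apart. Origin: centre of its underside, on the table. Each cavity: x -52 to +52, 54 mm wide, floor 14 mm above the table; 16 mm wide dividers and 12 mm thick far (+x) wall rise 10 mm above the floor. At the near (-x, robot's) end a lip overhangs every cavity (see bay_1).
- bay_1 (a point): cavity 1 of 4 (1 is at +y): the point 9 mm above the middle of its floor, where a cassette's mid point lies when home; carrier's axes. The fixed lip covers x -52 to -42, is 4 mm thick, its underside 10.5 mm above the cavity floor; the near wall stands at x = -52. A 14 mm square peg hole is in the floor at x = +38. Any cassette fits any cavity.
- bay_2 (a point): cavity 2 of 4 (1 is at +y): the point 9 mm above the middle of its floor, where a cassette's mid point lies when home; carrier's axes. The fixed lip covers x -52 to -42, is 4 mm thick, its underside 10.5 mm above the cavity floor; the near wall stands at x = -52. A 14 mm square peg hole is in the floor at x = +38. Any cassette fits any cavity.
- bay_3 (a point): cavity 3 of 4 (1 is at +y): the point 9 mm above the middle of its floor, where a cassette's mid point lies when home; carrier's axes. The fixed lip covers x -52 to -42, is 4 mm thick, its underside 10.5 mm above the cavity floor; the near wall stands at x = -52. A 14 mm square peg hole is in the floor at x = +38. Any cassette fits any cavity.
- bay_4 (a point): cavity 4 of 4 (1 is at +y): the point 9 mm above the middle of its floor, where a cassette's mid point lies when home; carrier's axes. The fixed lip covers x -52 to -42, is 4 mm thick, its underside 10.5 mm above the cavity floor; the near wall stands at x = -52. A 14 mm square peg hole is in the floor at x = +38. Any cassette fits any cavity.
- cassette_1_mid (a point): steel cassette, 0.16 kg (None at the start: absent), 100 mm long in x. Point: its centre, 9 mm above its underside. Body x -34 to +50, 50 wide, 18 high. Thin tongue at its foot, x -50 to -34, 44 wide, 5 thick: goes under the lip with the +x end tilted up 0.13 to 0.28 rad. Grip rib on top: x -24 to +12, 12 wide in y, from 9 to 35 mm above this point. Home, it has 2 mm play each way in x, y
- cassette_1_peg_top (a point): top centre of that cassette's locking peg, round dark head 14 mm across, at x = +38 from the cassette's mid point; stands 11.5 mm above the cassette's top when up, 1.5 mm when fully down. Driven down, the 8 mm thick peg comes 8.5 mm out of the underside into the hole in the carrier's floor, so it goes fully down only when the cassette is home.
- cassette_1_peg (a joint): how far that peg is driven down, m: 0 up, 0.010 fully down. A spring clip holds it: it moves only under a push of about 9 to 11 N, and stays where it is left.
- cassette_2_mid (a point): steel cassette, 0.16 kg (None at the start: absent), 100 mm long in x. Point: its centre, 9 mm above its underside. Body x -34 to +50, 50 wide, 18 high. Thin tongue at its foot, x -50 to -34, 44 wide, 5 thick: goes under the lip with the +x end tilted up 0.13 to 0.28 rad. Grip rib on top: x -24 to +12, 12 wide in y, from 9 to 35 mm above this point. Home, it has 2 mm play each way in x, y
- cassette_2_peg_top (a point): top centre of that cassette's locking peg, round dark head 14 mm across, at x = +38 from the cassette's mid point; stands 11.5 mm above the cassette's top when up, 1.5 mm when fully down. Driven down, the 8 mm thick peg comes 8.5 mm out of the underside into the hole in the carrier's floor, so it goes fully down only when the cassette is home.
- cassette_2_peg (a joint): how far that peg is driven down, m: 0 up, 0.010 fully down. A spring clip holds it: it moves only under a push of about 9 to 11 N, and stays where it is left.
- cassette_3_mid (a point): steel cassette, 0.16 kg (None at the start: absent), 100 mm long in x. Point: its centre, 9 mm above its underside. Body x -34 to +50, 50 wide, 18 high. Thin tongue at its foot, x -50 to -34, 44 wide, 5 thick: goes under the lip with the +x end tilted up 0.13 to 0.28 rad. Grip rib on top: x -24 to +12, 12 wide in y, from 9 to 35 mm above this point. Home, it has 2 mm play each way in x, y
- cassette_3_peg_top (a point): top centre of that cassette's locking peg, round dark head 14 mm across, at x = +38 from the cassette's mid point; stands 11.5 mm above the cassette's top when up, 1.5 mm when fully down. Driven down, the 8 mm thick peg comes 8.5 mm out of the underside into the hole in the carrier's floor, so it goes fully down only when the cassette is home.
- cassette_3_peg (a joint): how far that peg is driven down, m: 0 up, 0.010 fully down. A spring clip holds it: it moves only under a push of about 9 to 11 N, and stays where it is left.
- cassette_4_mid (a point): steel cassette, 0.16 kg (None at the start: absent), 100 mm long in x. Point: its centre, 9 mm above its underside. Body x -34 to +50, 50 wide, 18 high. Thin tongue at its foot, x -50 to -34, 44 wide, 5 thick: goes under the lip with the +x end tilted up 0.13 to 0.28 rad. Grip rib on top: x -24 to +12, 12 wide in y, from 9 to 35 mm above this point. Home, it has 2 mm play each way in x, y
- cassette_4_peg_top (a point): top centre of that cassette's locking peg, round dark head 14 mm across, at x = +38 from the cassette's mid point; stands 11.5 mm above the cassette's top when up, 1.5 mm when fully down. Driven down, the 8 mm thick peg comes 8.5 mm out of the underside into the hole in the carrier's floor, so it goes fully down only when the cassette is home.
- cassette_4_peg (a joint): how far that peg is driven down, m: 0 up, 0.010 fully down. A spring clip holds it: it moves only under a push of about 9 to 11 N, and stays where it is left.
- mallet_grip (a point): upright hand mallet, 0.2 kg: white cylindrical head 32 mm across and 40 mm high, above it a round wooden handle 22 mm thick that ends 122 mm above the head's flat lower face. It stands on that face, which is also the striking face. This point: on the axis in the handle, 90 mm above the striking face; z points up the handle.
- mat_top (a point): centre of the top of the mallet's black round rubber mat, 90 mm across, 3 mm thick, fixed to the table; the mallet starts on it.
- specimen_cup: bystander: lidded specimen cup 55x55x72 mm, upright, origin under its centre; leave alone
- dropper_bottle: bystander: small brown dropper bottle 33x33x106 mm, upright, origin under its centre; leave alone
- bench_timer: bystander: flat bench timer 64x62x22 mm, origin under its centre; leave alone
Not all that is in view belongs to the job. What is shaped like the part that bears cassette_4_mid but brown is not meant.

How it is judged (in metres and radians):
On the way, in this order (a step that is already met when the one before it is completed fails the run):
1. every cassette present lies level and home in a cavity (((distance between cassette_1_mid and bay_1 below 0.006 m and angle between the x axis of cassette_1_mid and the x axis of bay_1, either way round below 0.09 rad) or (distance between cassette_1_mid and bay_2 below 0.006 m and angle between the x axis of cassette_1_mid and the x axis of bay_2, either way round below 0.09 rad) or (distance between cassette_1_mid and bay_3 below 0.006 m and angle between the x axis of cassette_1_mid and the x axis of bay_3, either way round below 0.09 rad) or (distance between cassette_1_mid and bay_4 below 0.006 m and angle between the x axis of cassette_1_mid and the x axis of bay_4, either way round below 0.09 rad)) and ((distance between cassette_2_mid and bay_1 below 0.006 m and angle between the x axis of cassette_2_mid and the x axis of bay_1, either way round below 0.09 rad) or (distance between cassette_2_mid and bay_2 below 0.006 m and angle between the x axis of cassette_2_mid and the x axis of bay_2, either way round below 0.09 rad) or (distance between cassette_2_mid and bay_3 below 0.006 m and angle between the x axis of cassette_2_mid and the x axis of bay_3, either way round below 0.09 rad) or (distance between cassette_2_mid and bay_4 below 0.006 m and angle between the x axis of cassette_2_mid and the x axis of bay_4, either way round below 0.09 rad)) and ((distance between cassette_3_mid and bay_1 below 0.006 m and angle between the x axis of cassette_3_mid and the x axis of bay_1, either way round below 0.09 rad) or (distance between cassette_3_mid and bay_2 below 0.006 m and angle between the x axis of cassette_3_mid and the x axis of bay_2, either way round below 0.09 rad) or (distance between cassette_3_mid and bay_3 below 0.006 m and angle between the x axis of cassette_3_mid and the x axis of bay_3, either way round below 0.09 rad) or (distance between cassette_3_mid and bay_4 below 0.006 m and angle between the x axis of cassette_3_mid and the x axis of bay_4, either way round below 0.09 rad)) and ((distance between cassette_4_mid and bay_1 below 0.006 m and angle between the x axis of cassette_4_mid and the x axis of bay_1, either way round below 0.09 rad) or (distance between cassette_4_mid and bay_2 below 0.006 m and angle between the x axis of cassette_4_mid and the x axis of bay_2, either way round below 0.09 rad) or (distance between cassette_4_mid and bay_3 below 0.006 m and angle between the x axis of cassette_4_mid and the x axis of bay_3, either way round below 0.09 rad) or (distance between cassette_4_mid and bay_4 below 0.006 m and angle between the x axis of cassette_4_mid and the x axis of bay_4, either way round below 0.09 rad))), for 0.2 s.
2. the peg of every cassette is driven down (all of step 1 and value of joint each of cassette_1_peg, cassette_2_peg, cassette_3_peg, cassette_4_peg above 0.0075 m), for 0.2 s.
At the end, for the whole second after the job is handed in: Every cassette present lies home in a cavity (mid point within 6 mm of the cavity's point, lined up within 0.09 rad), its peg at least 7.5 of 10 mm down; the mallet stands upright and still on its mat, its axis within 35 mm of the mat's centre (all of step 2 and horizontal distance between mallet_grip and mat_top below 0.035 m and angle between mallet_grip's own z axis and vertical below 0.08 rad and z of mallet_grip in the frame of mat_top between 0.086 and 0.094 m and linear speed of mallet below 0.02 m/s); the robot touches nothing.
It fails at once if a peg is pushed with the fingers or the arm itself (contact force between any of the fingers, the arm and cassette_1_peg above 3 N or contact force between any of the fingers, the arm and cassette_2_peg above 3 N or contact force between any of the fingers, the arm and cassette_3_peg above 3 N or contact force between any of the fingers, the arm and cassette_4_peg above 3 N).
It fails at once if a bystander is shifted more than 3 cm (distance of any of specimen_cup, dropper_bottle, bench_timer from where it was at the start of the episode above 0.03 m).
Of cassette_1, cassette_2, cassette_3, cassette_4 only 3 to 4 are there at a start; the rules pass over those that are not, and their reading is None.
At some moment in a run one of cassette_1, cassette_2, cassette_3, cassette_4 may be knocked a few centimetres aside while the robot is not near it.
It also fails if it takes over 210 s, if anything falls off the work surface, if the arm or the gripper's body presses on something with over 40 N, if the wrist force passes 120 N, or if a joint passes its speed limit or range.

## Working session

There is one attempt and no reset: what is moved stays moved. The work goes in short steps, Python scripts to look and compute and a tool call to move; the robot and the scene stay as the last step left them, time stands still between calls to the robot, and variables do not carry over. Pictures are saved under pics/ and viewed, about 12 in all and at most 16, crops included, and the job is handed in when it is done.

Besides the shell and the picture viewer there is one more tool, called after "Call:" as name(argument=value, ...) on one line, values as JSON. play_rows: Moves the arm, as the interface text tells. Its arguments: {"type":"object","properties":{"plan":{"type":"string"}},"required":["plan"]}

```bash
ls; mkdir -p pics; cat > h.py <<'E'
from workcell import *
import numpy as np, cv2
from scipy.spatial.transform import Rotation as R
def snap(name,fn=None):
    im=get_image(name)
    if fn: cv2.imwrite('pics/'+fn,im['pixels'][:,:,::-1])
    return im
def rot(a):
    a=np.array(a,float)
    return a if a.shape==(3,3) else R.from_rotvec(a).as_matrix()
E
python3 - <<'E'
from h import *
print(get_obs())
for n in('scene','top'):
    im=snap(n,n+'0.png'); np.savez('%s0.npz'%n,**{k:np.array(v) for k,v in im.items()})
    print(n,{k:v for k,v in im.items() if k not in('pixels','range_z')})
E
```

```text
pics
{'t': 0.0, 'qpos': array([ 1.14102708e+00,  4.23832584e-01,  1.63069102e+00,  2.45727770e-05,
        1.08858501e+00, -1.90020891e-02]), 'qvel': array([ 0.00010028,  0.00017539,  0.00017308,  0.00071854, -0.00145479,
       -0.0006977 ]), 'joint_torque': array([ 1.14944443e-03, -5.44612598e+01, -2.73665679e+01,  6.44319411e-02,
        2.28405307e-02, -1.03830710e-04]), 'ee_pos': array([249.29513121, 572.48445651, 197.90647553]), 'orientation': array([-6.40649123e-01, -3.07520978e+00,  2.31369081e-03]), 'ft_force': array([-0.7234605 ,  0.25607207, -0.10790673]), 'moment': array([0.01290767, 0.01085938, 0.03451496]), 'width': 87.74618125327379}
scene {'fx': 473.86046247717286, 'fy': 473.86046247717286, 'cx': 321.2917812683778, 'cy': 239.29014419344358, 'distortion': array([-0.05280932,  0.        ,  0.        ,  0.        ,  0.        ]), 'eye': array([-321.11435772, -605.80715856,  819.98797424]), 'attitude': array([-1.97412243,  1.02102797, -0.54228191])}
top {'fx': 478.79699652080836, 'fy': 478.79699652080836, 'cx': 317.44924846634007, 'cy': 239.74199449424785, 'distortion': array([-0.05291668,  0.        ,  0.        ,  0.        ,  0.        ]), 'eye': array([ 266.78282314,   44.54885518, 1381.18102413]), 'attitude': array([-1.97356189,  2.24689016, -0.24218703])}
```

View pics/top0.png

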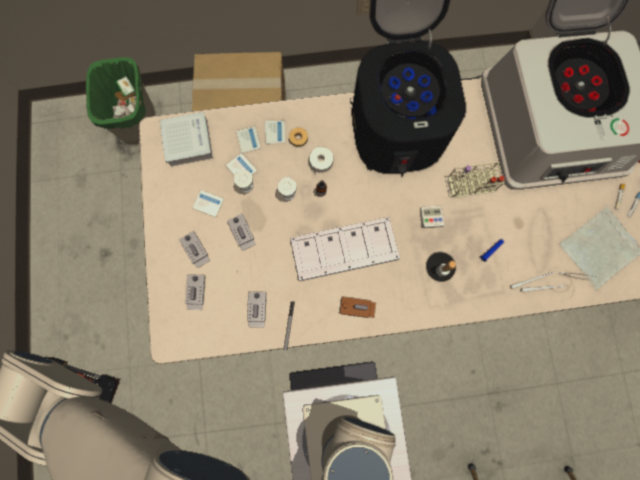

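View pics/scene0.png

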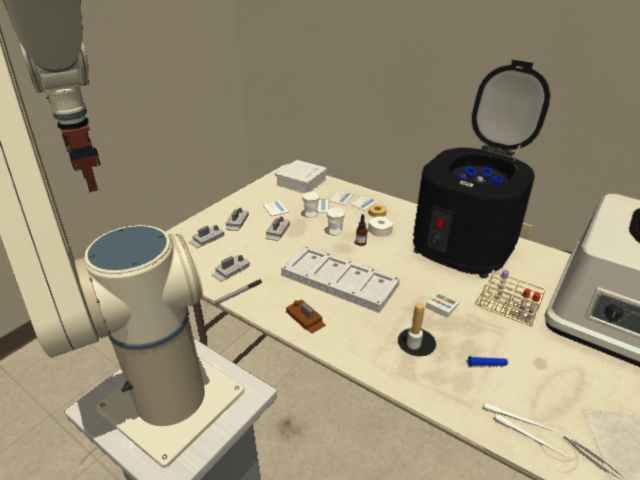

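Four grey cassettes in the top view at (194,248), (241,231), (195,290) and (256,308); the brown lookalike at (357,306) is the decoy. The carrier is at (345,249) and the mallet at (440,266). I'll measure them by deprojection next.

```bash
cat >> h.py <<'E'
def world(im):
    h,w=im['range_z'].shape
    K=np.array([[im['fx'],0,im['cx']],[0,im['fy'],im['cy']],[0,0,1]])
    uv=np.stack(np.meshgrid(np.arange(w),np.arange(h)),-1).reshape(-1,1,2).astype(float)
    n=cv2.undistortPoints(uv,K,np.array(im['distortion'],float)).reshape(h,w,2)
    rays=np.dstack([n,np.ones((h,w))])@rot(im['attitude']).T
    P=np.array(im['eye'])+rays*im['range_z'][...,None]
    P[im['range_z']<=0]=np.nan
    return P,rays
def onplane(im,rays,u,v,z):
    r=cv2.remap(rays.astype(np.float32),np.float32([[u]]),np.float32([[v]]),cv2.INTER_LINEAR)[0,0].astype(float)
    e=np.array(im['eye']); return e+r*(z-e[2])/r[2]
E
python3 - <<'E'
from h import *
im=dict(np.load('top0.npz')); P,rays=world(im)
px=im['pixels']
tab=P[300:330,300:340].reshape(-1,3); print('table z',np.nanmedian(P[340:345,200:260,2]),np.nanmedian(P[200:215,450:600,2]))
for n,(u,v,r) in dict(a=(194,248,24),b=(241,231,24),c=(195,290,24),d=(256,308,24),dec=(357,306,24),car=(345,249,62),mal=(440,266,20)).items():
    s=np.s_[max(0,v-r):v+r,u-r:u+r]; Q=P[s].reshape(-1,3); Z=Q[:,2]
    if n=='car': m=(Z>18)&(Z<40)&(np.abs(Q[:,0]-np.nanmedian(Q[:,0]))<120)
    else: m=(Z>11)&(Z<80)
    q=Q[m].astype(np.float32); 
    print(n,m.sum(),'rect',cv2.minAreaRect(q[:,:2].copy()),'zpct',np.percentile(q[:,2],[5,50,95,99]))
    if n in 'abcd':
        t=Q[(Z>33)&(Z<60)]; print('  rib',len(t),t.mean(0), 'mean',q.mean(0))
a=px[200:330,150:420,::-1]; cv2.imwrite('pics/c1.png',cv2.resize(a,None,fx=2.95,fy=2.95,interpolation=cv2.INTER_CUBIC))
E
```

```text
table z -1.6638985232660843 -1.4581943574136176
a 460 rect ((589.1849365234375, 370.59051513671875), (85.81385803222656, 50.79988479614258), 23.68474006652832) zpct [12.37414708 16.99926472 42.06517143 43.9197559 ]
  rib 58 [575.59087863 364.55419389  41.13723552] mean [587.6412  369.2857   20.04624]
b 471 rect ((618.6918334960938, 225.4198760986328), (96.35336303710938, 51.27598190307617), 18.80907440185547) zpct [12.5686698  16.96477127 41.95690536 44.39401703]
  rib 50 [610.14295599 222.75598603  41.64895357] mean [622.02905  226.76701   19.631273]
c 470 rect ((465.6548156738281, 373.6072998046875), (48.87705993652344, 84.28583526611328), 82.42615509033203) zpct [12.00451961 16.82402611 41.3220644  44.44247532]
  rib 50 [450.76864018 375.33481369  40.84915058] mean [463.92816  372.7028    19.363394]
d 511 rect ((393.8236999511719, 203.33267211914062), (50.48843765258789, 84.97412109375), 81.69429779052734) zpct [12.14857388 16.80893135 41.90302658 45.10553589]
  rib 62 [381.00569288 204.70418411  41.45811448] mean [393.3973   202.8491    19.837898]
dec 525 rect ((355.222412109375, -78.97744750976562), (92.13352966308594, 51.149559020996094), 75.01422119140625) zpct [12.35092621 17.17156601 41.96977463 45.55778336]
car 2081 rect ((527.27734375, -68.90299987792969), (128.91943359375, 296.5735778808594), 4.919490337371826) zpct [18.80052567 23.80495834 30.21061707 32.28366623]
mal 94 rect ((423.78118896484375, -333.4373474121094), (31.01175308227539, 21.54861068725586), 27.976903915405273) zpct [16.72550054 40.88852882 75.3010067  79.34031616]
```

View pics/c1.png

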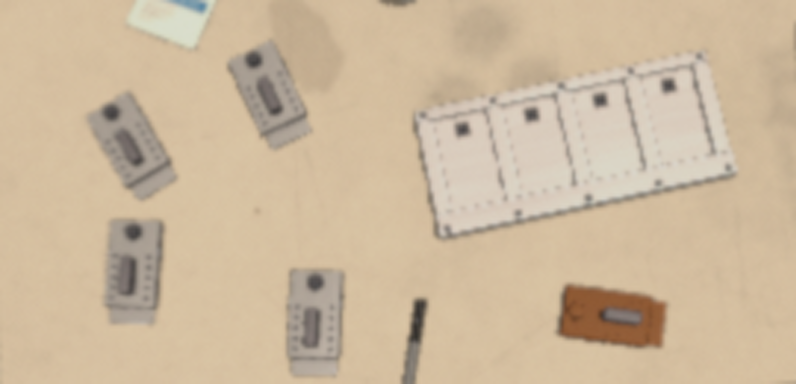

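The crop confirms the four grey cassettes, all with tongue toward the robot (bottom) and peg head up-image; the brown one at crop (612,316) is the decoy. Next I'll go above cassette d for a wrist look.

```bash
cat >> h.py <<'E'
def go(p,yaw,tilt=0):
    """target TCP p, frame yaw (deg), tilt (rad, +x up): print needed tool moves: turn first, then shift in new frame"""
    o=get_obs(); R0=rot(o['orientation'])
    Rt=R.from_euler('z',yaw,degrees=True).as_matrix()@R.from_rotvec([0,-tilt,0]).as_matrix()@np.diag([-1.,1,-1])
    tv=np.degrees(R.from_matrix(R0.T@Rt).as_rotvec()); d=np.array(p)-o['ee_pos']
    print('t %.2f at'%o['t'],o['ee_pos'].round(1),'turn',tv.round(2),'shift cm in new frame',(Rt.T@d/10).round(3),'old frame',(R0.T@d/10).round(3),'f',o['ft_force'].round(1),'w',round(o['width'],1))
E
python3 - <<'E'
from h import *
go([392,204,220],-8.3)
E
```

```text
t 0.10 at [249.3 572.5 198. ] turn [-8.000e-02 -1.000e-02 -1.523e+01] shift cm in new frame [-19.438 -34.408  -2.2  ] old frame [-27.796 -28.095  -2.162] f [-0.2  0.3  0.2] w 88.0
```

Call:
play_rows(plan="4 0 0 0 0 0 -7.6;4 0 0 0 0 0 -7.6;4 -2.43 -4.3 -0.28 0 0 0;4 -2.43 -4.3 -0.28 0 0 0;4 -2.43 -4.3 -0.28 0 0 0;4 -2.43 -4.3 -0.28 0 0 0;4 -2.43 -4.3 -0.28 0 0 0;4 -2.43 -4.3 -0.28 0 0 0;4 -2.43 -4.3 -0.28 0 0 0;4 -2.43 -4.3 -0.28 0 0 0;4 0 0 0 0 0 0;4 0 0 0 0 0 0")

```text
t: 1.6
ee_pos: [391.9, 204.6, 221.0]
orientation: [-0.23, -3.133, -0.0]
ft_force: [-0.5, -0.3, -0.3]
width: 40.3
```

```bash
python3 - <<'E'
from h import *
im=snap('wrist','w1.png'); np.savez('w1.npz',**{k:np.array(v) for k,v in im.items()})
o=get_obs();print(o['ee_pos'],o['orientation'],im['eye'],im['attitude'],rot(im['attitude'])); go([380,204.8,21],-8.3)
E
```

```text
[391.72046956 205.02969457 220.92606438] [-2.27930395e-01 -3.13291180e+00 -2.16016898e-04] [314.3730927  216.73737456 407.1615287 ] [2.20340553 1.90317447 0.27582189] [[ 1.45395393e-01  9.48759753e-01  2.80562132e-01]
 [ 9.89373576e-01 -1.39520401e-01 -4.09143545e-02]
 [ 3.26248382e-04  2.83529519e-01 -9.58963454e-01]]
t 1.65 at [391.7 205.  220.9] turn [ 0.01 -0.02 -0.02] shift cm in new frame [ 1.156 -0.192 19.993] old frame [ 1.148 -0.195 19.993] f [-0.8 -0.2  0.6] w 40.0
```

View pics/w1.png

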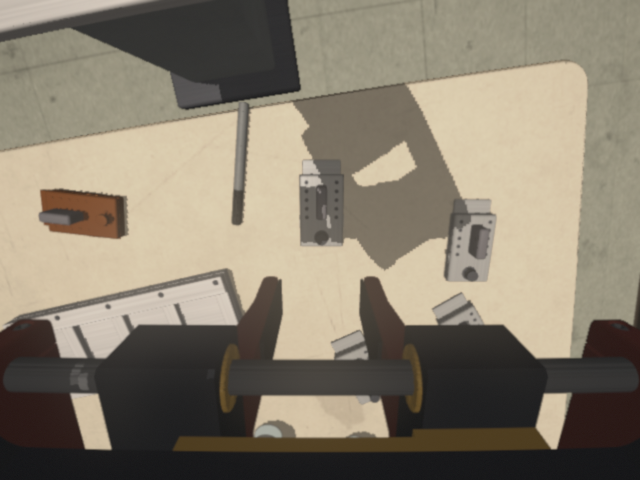

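The wrist view shows cassette d at (321,205) and cassette c at (471,243), with the decoy off to the left at (82,213). I'll refine d from its depth.

```bash
cat >> h.py <<'E'
def cass(im,u,v,r):
    """cassette near pixel: mid xy from body-top rect and from rib, yaw"""
    P,_=world(im); v0,u0=max(0,v-r),max(0,u-r)
    Q=P[v0:v+r,u0:u+r].reshape(-1,3); Q=Q[np.isfinite(Q[:,2])]; 
    B=Q[(Q[:,2]>12)&(Q[:,2]<60)]; c,s,a=cv2.minAreaRect(B[:,:2].astype(np.float32))
    if s[0]<s[1]: a-=90
    T=Q[(Q[:,2]>38)&(Q[:,2]<60)]; rib=np.median(T,0)
    ta=cv2.minAreaRect(T[:,:2].astype(np.float32))
    d=np.array([np.cos(np.radians(a)),np.sin(np.radians(a))])
    if d@(np.array(c)-rib[:2])<0: d=-d
    yaw=np.degrees(np.arctan2(d[1],d[0])); b=np.array(c)-8*d; rr=T.mean(0)[:2]+6*d
    print('body %s size %s yaw %.1f | mid by body %s by rib %s ribz %.1f bodytop %.1f table %.1f ribrect %s'%(np.round(c,1),np.round(s,1),yaw,b.round(1),rr.round(1),rib[2],np.median(B[B[:,2]<25][:,2]),np.median(Q[Q[:,2]<6][:,2]),np.round(ta[1],1)))
    return b,rr,yaw
E
python3 - <<'E'
from h import *
im=dict(np.load('w1.npz'))
cass(im,321,210,55); cass(im,471,243,48)
im=dict(np.load('top0.npz')); 
cass(im,256,308,20); cass(im,195,290,20); cass(im,194,248,21); cass(im,241,231,21)
E
```

```text
body [393.3 206.1] size [51.9 84.1] yaw -9.3 | mid by body [385.4 207.4] by rib [384.9 206.9] ribz 43.6 bodytop 18.0 table 0.1 ribrect [10.9 35.5]
body [464.4 376.4] size [52.  85.2] yaw -8.8 | mid by body [456.5 377.6] by rib [455.4 376.7] ribz 43.5 bodytop 18.0 table 0.2 ribrect [12.5 34.8]
body [393.8 203.3] size [50.  84.9] yaw -9.0 | mid by body [385.9 204.6] by rib [386.7 203.9] ribz 41.8 bodytop 16.4 table -1.5 ribrect [11.3 33.2]
body [465.1 373.2] size [48.3 84. ] yaw -8.8 | mid by body [457.2 374.4] by rib [456.1 374.8] ribz 41.6 bodytop 16.3 table -1.8 ribrect [ 9.2 33.6]
body [589.2 370.6] size [85.8 50.8] yaw 23.7 | mid by body [581.9 367.4] by rib [582.  367.6] ribz 41.9 bodytop 16.2 table -1.8 ribrect [34.8 12. ]
body [623.6 227.1] size [85.9 51.3] yaw 18.8 | mid by body [616.1 224.5] by rib [616.8 225. ] ribz 42.1 bodytop 16.5 table -1.8 ribrect [34.5 11.4]
```

```bash
python3 - <<'E'
from h import *
go([379.3,208.1,22],-9)
E
```

```text
t 1.65 at [391.7 205.  220.9] turn [ 0.01 -0.02  0.68] shift cm in new frame [ 1.275  0.109 19.893] old frame [ 1.265  0.122 19.893] f [-0.8 -0.2  0.6] w 40.0
```

Call:
play_rows(plan="4 1.27 0.11 1 0 0 0.7;4 0 0 4 0 0 0;4 0 0 4 0 0 0;4 0 0 4 0 0 0;4 0 0 4 0 0 0;4 0 0 1.5 0 0 0;4 0 0 0.7 0 0 0;4 0 0 0.69 0 0 0;4 0 0 0 0 0 0;0 0 0 0 0 0 0;0 0 0 0 0 0 0;0 0 0 0 0 0 0;0 0 0 0 0 0 0;0 0 0 0 0 0 0")

```text
t: 3.4
ee_pos: [379.6, 207.4, 22.2]
orientation: [-0.248, -3.132, -0.0]
ft_force: [0.2, 0.2, 0.3]
width: 0.1
```

```bash
python3 - <<'E'
from h import *
c=np.array([526.6,-66.2]);y=4.9
go([480,40,230],y)
E
```

```text
t 3.40 at [379.6 207.4  22.2] turn [  0.    -0.   -13.94] shift cm in new frame [ -8.573 -17.534 -20.78 ] old frame [-12.544 -14.952 -20.781] f [0.2 0.2 0.3] w 0.1
```

```bash
python3 - <<'E'
from h import *
im=snap('wrist'); np.savez('w2.npz',**{k:np.array(v) for k,v in im.items()})
a=im['pixels'][:,:,::-1].copy(); t=snap('top')['pixels'][180:360,140:440,::-1]
t=cv2.resize(t,(600,360)); cv2.imwrite('pics/w2.png',np.vstack([cv2.resize(a[100:460],(560,315)),cv2.resize(t,(560,285))]))
E
```

```text
(no output)
```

View pics/w2.png

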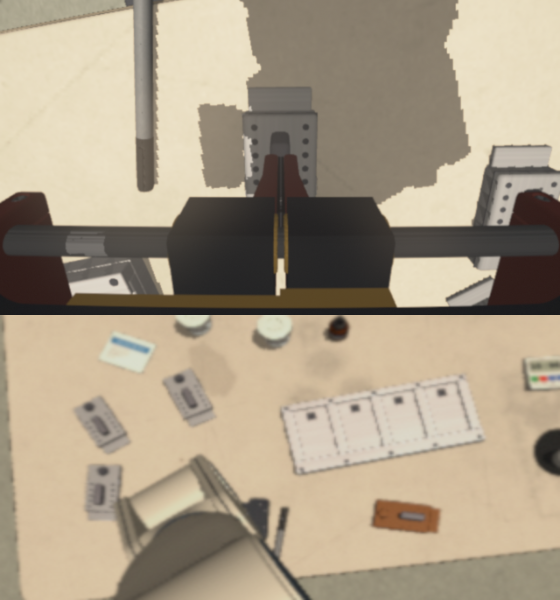

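```bash
python3 - <<'E'
from h import *
im=dict(np.load('w2.npz')); P,_=world(im)
print(get_obs()['width'],im['eye'])
for v in range(190,345,6): print(v,[tuple(P[v,u].round(0).astype(int)) for u in (300,312,320,328,340) if np.isfinite(P[v,u,0])])
cv2.imwrite('pics/w2b.png',cv2.resize(im['pixels'][180:330,240:400,::-1],(640,600),interpolation=cv2.INTER_CUBIC))
E
```

```text
0.8465627958633044 [302.17860981 220.41289248 208.3633459 ]
190 [(np.int64(330), np.int64(204), np.int64(0)), (np.int64(331), np.int64(211), np.int64(0)), (np.int64(332), np.int64(215), np.int64(-1)), (np.int64(332), np.int64(220), np.int64(0)), (np.int64(334), np.int64(227), np.int64(-1))]
196 [(np.int64(333), np.int64(203), np.int64(0)), (np.int64(334), np.int64(210), np.int64(1)), (np.int64(335), np.int64(215), np.int64(0)), (np.int64(336), np.int64(220), np.int64(0)), (np.int64(337), np.int64(227), np.int64(1))]
202 [(np.int64(336), np.int64(203), np.int64(6)), (np.int64(337), np.int64(210), np.int64(5)), (np.int64(338), np.int64(214), np.int64(4)), (np.int64(339), np.int64(219), np.int64(5)), (np.int64(340), np.int64(226), np.int64(4))]
208 [(np.int64(339), np.int64(202), np.int64(5)), (np.int64(340), np.int64(209), np.int64(6)), (np.int64(342), np.int64(214), np.int64(4)), (np.int64(342), np.int64(219), np.int64(5)), (np.int64(343), np.int64(226), np.int64(5))]
214 [(np.int64(343), np.int64(201), np.int64(4)), (np.int64(344), np.int64(209), np.int64(5)), (np.int64(345), np.int6
[... 4348 characters left out ...]
46), np.int64(208), np.int64(133)), (np.int64(346), np.int64(211), np.int64(133)), (np.int64(385), np.int64(207), np.int64(68)), (np.int64(347), np.int64(215), np.int64(133)), (np.int64(347), np.int64(218), np.int64(133))]
334 [(np.int64(346), np.int64(209), np.int64(136)), (np.int64(346), np.int64(211), np.int64(136)), (np.int64(387), np.int64(207), np.int64(69)), (np.int64(346), np.int64(215), np.int64(137)), (np.int64(347), np.int64(218), np.int64(137))]
340 [(np.int64(346), np.int64(209), np.int64(138)), (np.int64(346), np.int64(211), np.int64(139)), (np.int64(417), np.int64(202), np.int64(27)), (np.int64(346), np.int64(215), np.int64(139)), (np.int64(347), np.int64(218), np.int64(139))]
```

View pics/w2b.png

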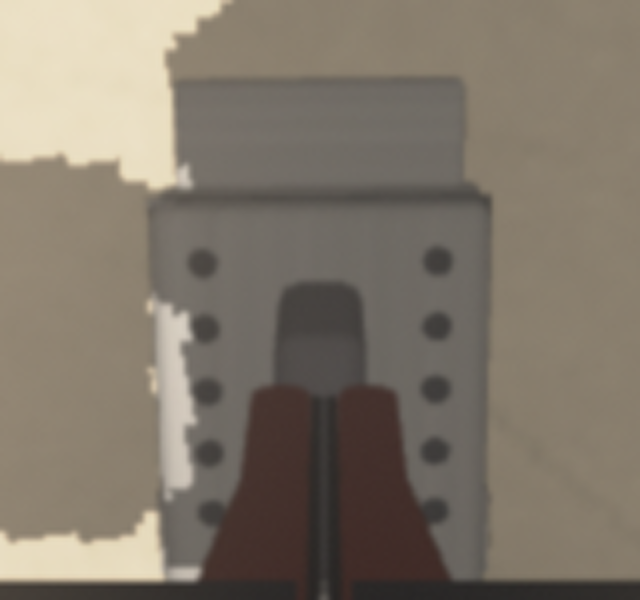

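```bash
python3 - <<'E'
from h import *
im=dict(np.load('w1.npz')); P,_=world(im)
for v in range(276,325,6): print(v,[P[v,u].round(0).tolist() for u in (262,268,275,280,365,370,378)])
im=dict(np.load('w2.npz')); P,_=world(im)
for v in range(270,300,4): print(v,[P[v,u].round(0).tolist() for u in (302,306,310,316,334,338)])
for i in range(3): o=get_obs(); print(o['width'],o['ft_force'],o['moment'],o['joint_torque'].round(1))
E
```

```text
276 [[469.0, 119.0, 0.0], [376.0, 181.0, 245.0], [471.0, 135.0, 1.0], [472.0, 142.0, -0.0], [488.0, 248.0, 1.0], [384.0, 232.0, 245.0], [490.0, 265.0, 1.0]]
282 [[376.0, 179.0, 252.0], [376.0, 182.0, 254.0], [377.0, 185.0, 254.0], [379.0, 187.0, 249.0], [384.0, 229.0, 251.0], [384.0, 231.0, 252.0], [384.0, 235.0, 254.0]]
288 [[376.0, 180.0, 260.0], [377.0, 183.0, 260.0], [378.0, 186.0, 258.0], [381.0, 187.0, 250.0], [385.0, 228.0, 257.0], [384.0, 230.0, 259.0], [384.0, 234.0, 260.0]]
294 [[376.0, 181.0, 266.0], [377.0, 184.0, 266.0], [379.0, 186.0, 263.0], [384.0, 186.0, 251.0], [384.0, 227.0, 264.0], [384.0, 229.0, 266.0], [384.0, 233.0, 267.0]]
300 [[376.0, 182.0, 273.0], [377.0, 185.0, 273.0], [378.0, 187.0, 270.0], [387.0, 186.0, 252.0], [386.0, 226.0, 266.0], [385.0, 229.0, 269.0], [384.0, 232.0, 271.0]]
306 [[377.0, 183.0, 277.0], [377.0, 186.0, 278.0], [381.0, 187.0, 270.0], [389.0, 186.0, 254.0], [388.0, 226.0, 268.0], [385.0, 228.0, 274.0], [384.0, 231.0, 278.0]]
312 [[377.0, 184.0, 282.0], [378.0, 186.0, 281.0], [383.0, 186.0, 271.0], [392.0, 185.0, 255.0], [391.0, 226.0, 2
[... 1168 characters left out ...]
 216.0, 64.0], [369.0, 218.0, 64.0]]
294 [[366.0, 202.0, 69.0], [367.0, 204.0, 67.0], [367.0, 205.0, 68.0], [368.0, 208.0, 68.0], [369.0, 216.0, 67.0], [369.0, 218.0, 67.0]]
298 [[367.0, 202.0, 72.0], [367.0, 204.0, 71.0], [367.0, 205.0, 72.0], [369.0, 208.0, 68.0], [369.0, 216.0, 71.0], [369.0, 218.0, 72.0]]
0.8465627958633044 [-0.75408523  0.72285713  0.62846096] [0.04602165 0.02753434 0.00206704] [ -0.  -42.2 -12.2   0.    0.1   0. ]
0.8465627958633044 [-0.75408523  0.72285713  0.62846096] [0.04602165 0.02753434 0.00206704] [ -0.  -42.2 -12.2   0.    0.1   0. ]
0.8465627958633044 [-0.75408523  0.72285713  0.62846096] [0.04602165 0.02753434 0.00206704] [ -0.  -42.2 -12.2   0.    0.1   0. ]
```

Fingertips show at z≈45–49 (crop (320,390)), closed above the rib, while the reported TCP is at z 22. The tool's reported point therefore seems to lie about 23 mm beyond the visible finger ends. I'll open, go 22 mm lower while watching force, and close again.

Call:
play_rows(plan="4 0 0 0 0 0 0;4 0 0 0 0 0 0;4 0 0 0 0 0 0;4 0 0 0.8 0 0 0;4 0 0 0.6 0 0 0;4 0 0 0.4 0 0 0;4 0 0 0.3 0 0 0;4 0 0 0 0 0 0;0 0 0 0 0 0 0;0 0 0 0 0 0 0;0 0 0 0 0 0 0;0 0 0 0 0 0 0")

```text
t: 5.0
ee_pos: [379.7, 207.4, 1.3]
orientation: [0.248, 3.132, 0.0]
ft_force: [-0.1, 0.5, 2.4]
width: 12.0
```

```bash
python3 - <<'E'
from h import *
go([640,-60,200],4.9)
E
```

```text
t 5.00 at [379.7 207.4   1.3] turn [ 1.000e-02  1.000e-02 -1.394e+01] shift cm in new frame [-23.65  -28.865 -19.869] old frame [-29.912 -22.315 -19.866] f [-0.1  0.5  2.4] w 12.0
```

Call:
play_rows(plan="0 0 0 -1 0 0 0;0 0 0 -3 0 0 0;0 0 0 -5 0 0 0;0 0 0 -5.43 0 0 -7;0 0 0 -5.43 0 0 -6.94;0 -2.96 -3.61 0 0 0 0;0 -2.96 -3.61 0 0 0 0;0 -2.96 -3.61 0 0 0 0;0 -2.96 -3.61 0 0 0 0;0 -2.96 -3.61 0 0 0 0;0 -2.96 -3.61 0 0 0 0;0 -2.96 -3.61 0 0 0 0;0 -2.96 -3.61 0 0 0 0;0 0 0 0 0 0 0;0 0 0 0 0 0 0;0 0 0 0 0 0 0")

```text
t: 7.0
ee_pos: [639.2, -59.2, 199.9]
orientation: [0.136, -3.138, -0.0]
ft_force: [-0.0, 0.7, -1.6]
width: 12.0
```

```bash
python3 - <<'E'
from h import *
im=snap('wrist','w3.png'); np.savez('w3.npz',**{k:np.array(v) for k,v in im.items()})
print(get_obs()['width']); P,_=world(im)
Z=P[...,2]; 
m=((Z>19)&(Z<29)).astype(np.uint8); n,l,st,c=cv2.connectedComponentsWithStats(m)
i=1+np.argmax(st[1:,4]); print(st[i],c[i])
q=P[l==i]; print(cv2.minAreaRect(q[:,:2].astype(np.float32)),np.median(q[:,2]),np.nanmedian(Z[(Z>-5)&(Z<5)]))
E
```

```text
11.502387033226888
[  165    32   316   139 17461] [322.50100223  97.63512972]
((527.780029296875, -65.89161682128906), (127.75447845458984, 296.9971923828125), 5.005170822143555) 24.581061426015253 0.15195908621547005
```

View pics/w3.png

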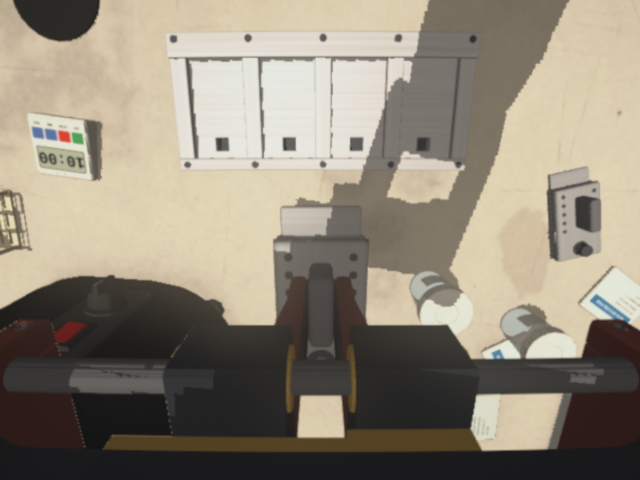

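The carrier and its four holes are clear at rows 32–170, and the held cassette with its tongue is at (320,222). Next I'll measure the cassette in the hand.

```bash
cat >> h.py <<'E'
C=np.array([527.8,-65.9,0.]); CY=5.0
def held(im=None):
    """held cassette relative to TCP in tool-yaw frame: tongue tip, tongue centre y, body front"""
    im=im or snap('wrist'); P,_=world(im); o=get_obs(); Rt=rot(o['orientation'])@np.diag([-1.,1,-1])
    q=(P-o['ee_pos'])@Rt; x,y,z=q[...,0],q[...,1],q[...,2]
    t=(np.abs(y)<35)&(x<-25)&(x>-90)&(z>-10)&(z<9)   # tongue top level
    b=(np.abs(y)<40)&(x<-20)&(x>-60)&(z>11)&(z<24)   # body top
    T,B=q[t],q[b]
    print('tongue x %.1f..%.1f y %.1f..%.1f z %.1f | body x front %.1f y %.1f..%.1f z %.1f n %d %d'%(*np.percentile(T[:,0],[1,99]),*np.percentile(T[:,1],[1,99]),np.median(T[:,2]),np.percentile(B[:,0],1),*np.percentile(B[:,1],[1,99]),np.median(B[:,2]),len(T),len(B)))
    s=np.polyfit(B[:,0],B[:,2],1)[0]; e=[(a,B[np.abs(B[:,0]-a)<2][:,1].mean()) for a in range(-36,-22,4)]
    print('pitch slope %.3f'%s, 'tongue yc %.1f'%((np.percentile(T[:,1],1)+np.percentile(T[:,1],99))/2), np.round(e,1).tolist())
E
python3 - <<'E'
from h import *
held(dict(np.load('w3.npz')))
E
```

```text
tongue x -43.8..-27.4 y -20.9..22.5 z 3.7 | body x front -28.0 y -23.6..25.2 z 16.3 n 2613 1667
pitch slope 0.362 tongue yc 0.8 [[-36.0, nan], [-32.0, nan], [-28.0, 1.0], [-24.0, 0.8]]h.py:51: RuntimeWarning: Mean of empty slice.
  s=np.polyfit(B[:,0],B[:,2],1)[0]; e=[(a,B[np.abs(B[:,0]-a)<2][:,1].mean()) for a in range(-36,-22,4)]
  ret = ret.dtype.type(ret / rcount)
```

```bash
cat >> h.py <<'E'
def path(poses,grip,off=None,n=None,frame=None,maxd=45.,maxa=9.):
    """poses: list of (mid xyz in frame, tilt, yaw offset deg, nrows or 0). off: mid rel. TCP in cassette frame. prints rows to enter"""
    o=get_obs(); p=o['ee_pos']; Rc=rot(o['orientation']); off=np.zeros(3) if off is None else np.array(off)
    F,fy=(np.zeros(3),0) if frame is None else frame
    Fz=R.from_euler('z',fy,degrees=True).as_matrix(); rows=[]
    fl=np.diag([-1.,1,-1])
    mid=p+Rc@fl@off
    for (m,tilt,yo,nr) in poses:
        mt=F+Fz@np.array(m,float); Rt=Fz@R.from_euler('z',yo,degrees=True).as_matrix()@R.from_rotvec([0,-tilt,0]).as_matrix()@fl
        rv=R.from_matrix(Rc.T@Rt).as_rotvec(); k=max(nr,int(np.ceil(np.linalg.norm(mt-mid)/maxd)),int(np.ceil(np.degrees(np.linalg.norm(rv))/maxa)),1)
        m0,R0=mid,Rc
        for i in range(1,k+1):
            Ri=R0@R.from_rotvec(rv*i/k).as_matrix(); pi=m0+(mt-m0)*i/k-Ri@fl@off
            d=np.round(Rc.T@(pi-p)/10,2); a=np.round(np.degrees(R.from_matrix(Rc.T@Ri).as_rotvec()),1)
            rows.append(' '.join('%g'%v for v in [grip,*(d+0.),*(a+0.)]))
            p=p+Rc@d*10; Rc=Rc@R.from_rotvec(np.radians(a)).as_matrix()
        mid=p+Rc@fl@off
    print(len(rows),'rows'); print(';'.join(rows))
def tip(tx,tz,th,by=0.):
    """mid for tongue tip bottom at (tx,tz) rel. bay point, in carrier frame"""
    c,s=np.cos(th),np.sin(th); return [tx+50*c-9*s,by,23+tz+50*s+9*c]
E
python3 - <<'E'
from h import *
OFF=(6,.8,7.7); y=105; 
path([([20,y,190],0,0,0),(tip(-37,25,.2,y),.2,0,0)],0,OFF,frame=(C,CY))
E
```

```text
7 rows
0 2.45 2.68 0.44 0 0 0;0 2.44 2.68 0.45 0 0 0;0 2.45 2.68 0.44 0 0 0;0 2.44 2.67 0.44 0 0 0;0 0.27 0 4.15 0 -3.8 0;0 0.54 0 4.11 0 -3.9 0;0 0.82 0 4.07 0 -3.8 0
```

Call:
play_rows(plan="0 2.45 2.68 0.44 0 0 0;0 2.44 2.68 0.45 0 0 0;0 2.45 2.68 0.44 0 0 0;0 2.44 2.67 0.44 0 0 0;0 0.27 0 4.15 0 -3.8 0;0 0.54 0 4.11 0 -3.9 0;0 0.82 0 4.07 0 -3.8 0;0 0 0 0 0 0 0;0 0 0 0 0 0 0")

```text
t: 8.18
ee_pos: [527.1, 37.9, 59.3]
orientation: [-0.127, 2.937, 0.013]
ft_force: [0.6, 0.0, -2.0]
width: 11.6
```

```bash
python3 - <<'E'
from h import *
im=snap('wrist','w4.png'); np.savez('w4.npz',**{k:np.array(v) for k,v in im.items()})
o=get_obs();print(o['ft_force'])
held(im)
P,_=world(im); Fz=R.from_euler('z',CY,degrees=True).as_matrix(); q=(P-C)@Fz-np.array([0,105,23])
m=(np.abs(q[...,1])<22)&(q[...,0]<-20)&(q[...,2]>15)&(q[...,2]<60); T=q[m]; print('tongue/body visible min x',np.percentile(T[:,0],[0.5,2]),'y',np.percentile(q[(np.abs(q[...,1])<40)&(q[...,2]>18)&(q[...,2]<32)&(q[...,0]<-25)][:,1],[1,99]),'tip z',np.median(T[T[:,0]<np.percentile(T[:,0],3)][:,2]))
OFF=(6,.8,7.7); y=105; 
path([(tip(-38.5,-6.5,.2,y),.2,0,4),(tip(-49.5,-7,.2,y),.2,0,4)],0,OFF,frame=(C,CY))
E
```

```text
[ 0.01748953  0.50063996 -1.08108564]
tongue x -44.4..-28.1 y -20.8..22.6 z 3.6 | body x front -28.7 y -23.3..25.2 z 16.3 n 2611 1777
pitch slope 0.315 tongue yc 0.9 [[-36.0, nan], [-32.0, nan], [-28.0, 1.0], [-24.0, 0.7]]
tongue/body visible min x [-35.02832815 -34.80761498] y [-22.46271615  20.83858654] tip z 30.71141259211329
8 rows
0 0.29 0.02 0.79 0 0.1 0;0 0.28 0.02 0.79 0 0 0;0 0.28 0.02 0.79 0 0.1 -0.1;0 0.29 0.02 0.79 0 0 0;0 0.27 0 -0.04 0 0 0;0 0.27 0 -0.04 0 0 0;0 0.27 0 -0.04 0 0 0;0 0.27 0 -0.05 0 0 0h.py:51: RuntimeWarning: Mean of empty slice.
  s=np.polyfit(B[:,0],B[:,2],1)[0]; e=[(a,B[np.abs(B[:,0]-a)<2][:,1].mean()) for a in range(-36,-22,4)]
  ret = ret.dtype.type(ret / rcount)
```

View pics/w4.png

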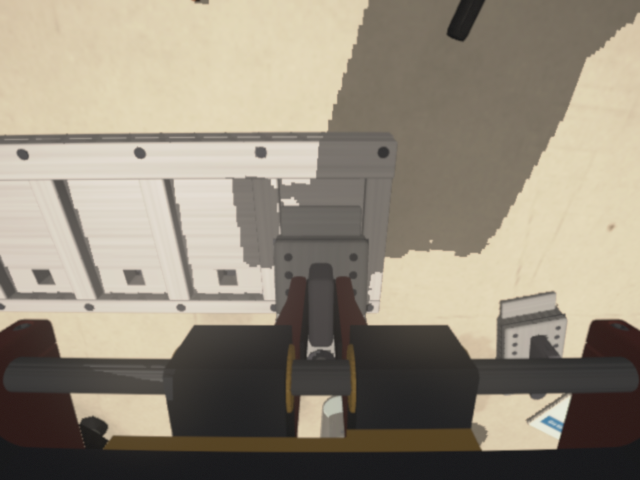

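The tongue edge at (320,207) is in cavity 1 behind the lip at row 160, so I'll lower it and slide it under the lip.

Call:
play_rows(plan="0 0.29 0.02 0.79 0 0.1 0;0 0.28 0.02 0.79 0 0 0;0 0.28 0.02 0.79 0 0.1 0;0 0.29 0.02 0.79 0 0 0;0 0 0 0 0 0 0;0 0.27 0 -0.04 0 0 0;0 0.27 0 -0.04 0 0 0;0 0.27 0 -0.04 0 0 0;0 0.3 0 -0.05 0 0 0;0 0 0 0 0 0 0;0 0 0 0 0 0 0")

```text
t: 9.6
ee_pos: [509.8, 37.0, 24.2]
orientation: [-0.126, 2.941, 0.012]
ft_force: [2.2, 0.8, -1.7]
width: 11.6
```

```bash
python3 - <<'E'
from h import *
OFF=(6,.8,7.7); y=105; 
o=get_obs();print(o['ft_force'])
path([(tip(-49.7,-8,.15,y),.15,0,3),(tip(-49.7,-8.8,.0,y),0,0,8)],0,OFF,frame=(C,CY))
E
```

```text
[ 2.20492722  0.78726293 -1.66628827]
11 rows
0 -0.07 0.01 0.06 0 0.9 0;0 -0.08 0 0.06 0 0.9 -0.1;0 -0.08 0.01 0.06 0 0.9 0;0 0.01 0 0.09 0 1.1 0;0 0 0 0.1 0 1.1 0;0 0 0 0.09 0 1 0;0 0.01 0 0.09 0 1.1 0;0 -0.01 0 0.09 0 1.1 0;0 0 0 0.1 0 1.1 0;0 0 0 0.09 0 1.1 0;0 -0.01 0 0.09 0 1 0
```

Call:
play_rows(plan="0 -0.07 0.01 0.06 0 0.9 0;0 -0.08 0 0.06 0 0.9 0;0 -0.08 0.01 0.06 0 0.9 0;0 0.01 0 0.09 0 1.1 0;0 0 0 0.1 0 1.1 0;0 0 0 0.09 0 1 0;0 0.01 0 0.09 0 1.1 0;0 -0.01 0 0.09 0 1.1 0;0 0 0 0.1 0 1.1 0;0 0 0 0.09 0 1.1 0;0 -0.01 0 0.09 0 1 0;0 0 0 0 0 0 0;0 0 0 0 0 0 0")

```text
t: 11.22
ee_pos: [512.9, 37.5, 15.3]
orientation: [-0.134, 3.138, 0.0]
ft_force: [-0.2, 0.8, -0.9]
width: 11.7
```

```bash
cat >> h.py <<'E'
def midnow(off=(6,.8,7.7)):
    o=get_obs(); Rc=rot(o['orientation'])@np.diag([-1.,1,-1]); Fz=R.from_euler('z',CY,degrees=True).as_matrix()
    e=R.from_matrix(Fz.T@Rc).as_rotvec()
    print('t %.1f mid in carrier'%o['t'],((o['ee_pos']+Rc@np.array(off)-C)@Fz).round(1),'tilt %.3f yaw %.3f'%(-e[1],e[2]),'f',o['ft_force'].round(1),'w',round(o['width'],1))
E
python3 - <<'E'
from h import *
midnow()
E
```

```text
t 11.2 mid in carrier [1.000e-01 1.051e+02 2.300e+01] tilt 0.001 yaw -0.002 f [-0.2  0.8 -0.9] w 11.7
```

```bash
python3 - <<'E'
from h import *
path([([513,37.5,60],0,CY,2),([513,37.5,180],0,CY,3),([470,377,200],0,-8.8,0)],4)
E
```

```text
13 rows
4 -0.01 0 -2.23 0 0 0;4 -0.01 0 -2.24 0 0 -0.1;4 0 0 -4 0 0 0;4 0 0 -4 0 0 0;4 0 0 -4 0 0 0;4 0.16 4.27 -0.25 0 0 1.7;4 0.3 4.27 -0.25 0 0 1.8;4 0.42 4.26 -0.25 0 0 1.7;4 0.55 4.24 -0.25 0 0 1.7;4 0.68 4.23 -0.25 0 0 1.7;4 0.8 4.2 -0.25 0 0 1.8;4 0.93 4.17 -0.25 0 0 1.7;4 1.06 4.15 -0.25 0 0 1.7
```

Call:
play_rows(plan="4 0 0 0 0 0 0;4 0 0 0 0 0 0;4 0 0 0 0 0 0;4 0 0 -2.23 0 0 0;4 0 0 -2.24 0 0 0;4 0 0 -4 0 0 0;4 0 0 -4 0 0 0;4 0 0 -4 0 0 0;4 0.16 4.27 -0.25 0 0 1.7;4 0.3 4.27 -0.25 0 0 1.8;4 0.42 4.26 -0.25 0 0 1.7;4 0.55 4.24 -0.25 0 0 1.7;4 0.68 4.23 -0.25 0 0 1.7;4 0.8 4.2 -0.25 0 0 1.8;4 0.93 4.17 -0.25 0 0 1.7;4 1.06 4.15 -0.25 0 0 1.7;4 0 0 0 0 0 0;4 0 0 0 0 0 0")

```text
t: 13.48
ee_pos: [470.0, 376.4, 199.6]
orientation: [-0.242, -3.132, 0.002]
ft_force: [-0.7, -0.8, 0.5]
width: 39.8
```

```bash
cat >> h.py <<'E'
def pix(im,p):
    K=np.array([[im['fx'],0,im['cx']],[0,im['fy'],im['cy']],[0,0,1]]); A=rot(im['attitude'])
    rv=cv2.Rodrigues(A.T)[0]; return cv2.projectPoints(np.float64([p]),rv,-A.T@np.array(im['eye'],float),K,np.array(im['distortion'],float))[0].ravel()
def grab(x,y,yaw0,r=60,grip=4):
    """wrist look at the cassette expected at x,y; rows down onto its rib"""
    im=snap('wrist'); u,v=pix(im,[x,y,20]).astype(int); print('px',u,v)
    b,rr,yaw=cass(im,u,v,r); mid=(b+rr)/2; d=np.array([np.cos(np.radians(yaw)),np.sin(np.radians(yaw))]); g=mid-6*d
    # held y offset seen by the wrist camera is .8 mm: jaws centre there
    n=np.array([-d[1],d[0]]); g=g-.8*n
    path([([*g,120],0,yaw,0),([*g,30],0,yaw,0),([*g,1.5],0,yaw,4)],grip)
    return im
def topcheck():
    im=snap('top'); P,_=world(im); P=P+[-.7,2.8,1.7]; Z=P[...,2]
    Fz=R.from_euler('z',CY,degrees=True).as_matrix(); q=(P-C)@Fz
    hi=((Z>38)&(Z<50)).astype(np.uint8); n,l,s,c=cv2.connectedComponentsWithStats(hi)
    for i in range(1,n):
        w=P[l==i].mean(0)
        if 15<s[i,4]<120: print('rib-like px',c[i].round(0),'n',s[i,4],'world',w.round(1),'carrier',q[l==i].mean(0).round(1))
    return im
E
python3 - <<'E'
from h import *
grab(456,377,-8.8); topcheck()
E
```

```text
px 318 201
body [464.8 377.2] size [51.1 84.1] yaw -8.5 | mid by body [456.9 378.3] by rib [456.2 378.2] ribz 43.7 bodytop 18.1 table 0.1 ribrect [11.2 35.1]
8 rows
4 0.99 -0.03 3.98 0 0 -0.2;4 0.98 -0.03 3.99 -0.1 0 -0.2;4 0 0 4.5 0 0 0;4 0 -0.01 4.5 0 0 0;4 0 0 0.71 0 0 0;4 0 0 0.71 0 0 0;4 0 0 0.72 0 0 0;4 0 0 0.71 0 0 0
rib-like px [497. 148.] n 69 world [ 767.1 -565.1   44.5] carrier [ 194.8 -518.2   44.5]
rib-like px [364. 158.] n 31 world [ 784.6 -159.6   43.5] carrier [ 247.7 -115.7   43.5]
rib-like px [506. 178.] n 66 world [ 668.  -570.1   44.6] carrier [  95.7 -514.5   44.6]
rib-like px [381. 170.] n 17 world [ 741.7 -204.1   44.9] carrier [ 201.1 -156.3   44.9]
rib-like px [591. 179.] n 25 world [ 633.1 -829.7   44.2] carrier [  38.3 -770.1   44.2]
rib-like px [558. 184.] n 29 world [ 632.  -723.1   43.7] carrier [  46.5 -663.8   43.7]
rib-like px [530. 187.] n 31 world [ 632.2 -636.7   43.4] carrier [  54.3 -577.7   43.4]
rib-like px [240. 231.] n 47 world [609.9 225.9  43.3] carrier [107.3 283.5  43.3]
rib-like px [306. 241.] n 20 world [556.2  42.6  42.8] carrier [ 37.7 105.6  42.8]
rib-like px [192. 249.] n 52 world [575.1 367.5  43. ] carrier [ 84.8 427.6  43. ]
rib-like px [442. 270.] n 42 world [ 422.2 -330.5   43.6] carrier [-128.2 -254.4   43.6]
rib-like px [361. 306.] n 57 world [351.5 -86.1  43.4] carrier [-177.4   -4.7   43.4]
```

Call:
play_rows(plan="4 0.99 -0.03 3.98 0 0 -0.2;4 0.98 -0.03 3.99 0 0 -0.2;4 0 0 4.5 0 0 0;4 0 -0.01 4.5 0 0 0;4 0 0 0.71 0 0 0;4 0 0 0.71 0 0 0;4 0 0 0.72 0 0 0;4 0 0 0.71 0 0 0;4 0 0 0 0 0 0;0 0 0 0 0 0 0;0 0 0 0 0 0 0;0 0 0 0 0 0 0;0 0 0 0 0 0 0")

```text
t: 15.2
ee_pos: [450.8, 379.4, 2.0]
orientation: [0.233, 3.133, -0.0]
ft_force: [-0.7, -0.1, 2.3]
width: 11.8
```

```bash
cat >> h.py <<'E'
def carry(y,OFF=(6,.8,7.7),via=None):
    Fz=R.from_euler('z',CY,degrees=True).as_matrix()
    o=get_obs(); Rc=rot(o['orientation'])@np.diag([-1.,1,-1]); m=(o['ee_pos']+Rc@np.array(OFF)-C)@Fz
    e=R.from_matrix(Fz.T@Rc).as_euler('zyx',degrees=True)[0]
    path([([m[0],m[1],30],0,e,1),([m[0],m[1],150],0,e,0),([30,y,140],0,0,0),(tip(-37,25,.2,y),.2,0,0)],0,OFF,frame=(C,CY))
E
python3 - <<'E'
from h import *
print(get_obs()['width']); carry(35)
E
```

```text
11.814016389771872
16 rows
0 0 0 -2.03 0 0 0;0 0 0 -4 0 0 0;0 0 0 -4 0 0 0;0 0 0 -4 0 0 0;0 -1.57 -3.9 0.1 0 0 -1.3;0 -1.49 -3.94 0.1 0 0 -1.4;0 -1.38 -3.97 0.1 0 0 -1.3;0 -1.3 -4 0.1 0 0 -1.4;0 -1.2 -4.03 0.1 0 0 -1.3;0 -1.11 -4.06 0.1 0 0 -1.4;0 -1 -4.09 0.1 0 0 -1.3;0 -0.92 -4.1 0.1 0 0 -1.4;0 -0.82 -4.13 0.1 0 0 -1.3;0 -0.72 -4.14 0.1 0 0 -1.4;0 0.91 0 3.72 0 -5.7 0;0 1.27 0 3.6 0 -5.8 0
```

Call:
play_rows(plan="0 0 0 -2.03 0 0 0;0 0 0 -4 0 0 0;0 0 0 -4 0 0 0;0 0 0 -4 0 0 0;0 -1.57 -3.9 0.1 0 0 -1.3;0 -1.49 -3.94 0.1 0 0 -1.4;0 -1.38 -3.97 0.1 0 0 -1.3;0 -1.3 -4 0.1 0 0 -1.4;0 -1.2 -4.03 0.1 0 0 -1.3;0 -1.11 -4.06 0.1 0 0 -1.4;0 -1 -4.09 0.1 0 0 -1.3;0 -0.92 -4.1 0.1 0 0 -1.4;0 -0.82 -4.13 0.1 0 0 -1.3;0 -0.72 -4.14 0.1 0 0 -1.4;0 0.91 0 3.72 0 -5.7 0;0 1.27 0 3.6 0 -5.8 0;0 0 0 0 0 0 0;0 0 0 0 0 0 0")

```text
t: 17.45
ee_pos: [532.8, -31.3, 59.6]
orientation: [-0.129, 2.937, 0.013]
ft_force: [0.4, 0.5, -1.6]
width: 12.0
```

```bash
cat >> h.py <<'E'
def insert(y,OFF=(6,.8,7.7)):
    held()
    path([(tip(-38.5,-6.5,.2,y),.2,0,4),(tip(-49.8,-7,.2,y),.2,0,4)],0,OFF,frame=(C,CY))
def level(y,OFF=(6,.8,7.7)):
    midnow(OFF)
    path([(tip(-49.7,-8,.15,y),.15,0,3),(tip(-49.7,-8.8,.0,y),0,0,8)],0,OFF,frame=(C,CY))
E
python3 -W ignore - <<'E'
from h import *
insert(35)
E
```

```text
tongue x -44.3..-28.0 y -20.7..22.7 z 3.1 | body x front -28.5 y -23.2..25.3 z 15.8 n 2615 1686
pitch slope 0.282 tongue yc 1.0 [[-36.0, nan], [-32.0, nan], [-28.0, 1.3], [-24.0, 0.8]]
8 rows
0 0.28 0.01 0.8 0 0.1 0;0 0.27 0 0.79 0 0 0;0 0.28 0.01 0.8 0 0.1 0;0 0.27 0.01 0.8 0 0 0;0 0.28 0 -0.04 0 0 0;0 0.28 0 -0.05 0 0 0;0 0.28 0 -0.04 0 0 0;0 0.28 0 -0.05 0 0 0
```

Call:
play_rows(plan="0 0.28 0.01 0.8 0 0.1 0;0 0.27 0 0.79 0 0 0;0 0.28 0.01 0.8 0 0.1 0;0 0.27 0.01 0.8 0 0 0;0 0 0 0 0 0 0;0 0.28 0 -0.04 0 0 0;0 0.28 0 -0.05 0 0 0;0 0.28 0 -0.04 0 0 0;0 0.28 0 -0.05 0 0 0;0 0 0 0 0 0 0;0 0 0 0 0 0 0")

```text
t: 18.88
ee_pos: [515.7, -32.4, 24.3]
orientation: [-0.128, 2.94, 0.012]
ft_force: [3.1, 2.2, -1.2]
width: 11.8
```

```bash
python3 -W ignore - <<'E'
from h import *
level(35,(6,.8,7.1))
E
```

```text
t 18.9 mid in carrier [-4.6 35.2 32.4] tilt 0.199 yaw 0.000 f [ 3.1  2.2 -1.2] w 11.8
11 rows
0 -0.08 -0.01 0.04 0 0.9 0;0 -0.08 0 0.05 0 1 0;0 -0.08 -0.01 0.04 0 0.9 0;0 0 0 0.09 0 1.1 0;0 0.01 0 0.1 0 1 0;0 0 0 0.09 0 1.1 0;0 0 0 0.09 0 1.1 0;0 -0.01 0 0.09 0 1.1 0;0 0 0 0.09 0 1 0;0 -0.01 0 0.1 0 1.1 0;0 -0.01 0 0.09 0 1.1 0
```

Call:
play_rows(plan="0 -0.11 0 0.04 0 0.9 0;0 -0.1 0 0.05 0 1 0;0 -0.08 0 0.04 0 0.9 0;0 0 0 0.09 0 1.1 0;0 0.01 0 0.1 0 1 0;0 0 0 0.09 0 1.1 0;0 0 0 0.09 0 1.1 0;0 -0.01 0 0.09 0 1.1 0;0 0 0 0.09 0 1 0;0 -0.01 0 0.1 0 1.1 0;0 -0.01 0 0.09 0 1.1 0;0 0 0 0 0 0 0;0 0 0 0 0 0 0")

```text
t: 20.5
ee_pos: [518.5, -32.0, 15.9]
orientation: [0.137, -3.136, 0.0]
ft_force: [-2.8, -0.2, 3.0]
width: 11.8
```

```bash
python3 -W ignore - <<'E'
from h import *
midnow((6,.8,7.1)); p=get_obs()['ee_pos']
path([([p[0],p[1],60],0,CY,2),([p[0],p[1],170],0,CY,3),([590,360,200],0,23.7,0)],4)
E
```

```text
t 20.5 mid in carrier [-0.3 35.3 23. ] tilt -0.002 yaw 0.000 f [-2.8 -0.2  3. ] w 11.8
14 rows
4 0.01 0 -2.2 0 -0.1 0;4 0 0 -2.21 0 0 0;4 0 0 -3.67 0 0 0;4 0 0 -3.66 0 0 0;4 0 0 -3.67 0 0 0;4 -1.17 4.27 -0.33 0 0 -2.1;4 -1.33 4.22 -0.34 0 0 -2.1;4 -1.48 4.18 -0.33 0 0 -2;4 -1.62 4.12 -0.33 0 0 -2.1;4 -1.77 4.05 -0.34 0 0 -2.1;4 -1.93 3.99 -0.33 0 0 -2.1;4 -2.06 3.92 -0.33 0 0 -2;4 -2.21 3.84 -0.34 0 0 -2.1;4 -2.34 3.76 -0.33 0 0 -2.1
```

Call:
play_rows(plan="4 0 0 0 0 0 0;4 0 0 0 0 0 0;4 0 0 0 0 0 0;4 0 0 -2.2 0 0 0;4 0 0 -2.21 0 0 0;4 0 0 -3.67 0 0 0;4 0 0 -3.66 0 0 0;4 0 0 -3.67 0 0 0;4 -1.17 4.27 -0.33 0 0 -2.1;4 -1.33 4.22 -0.34 0 0 -2.1;4 -1.48 4.18 -0.33 0 0 -2;4 -1.62 4.12 -0.33 0 0 -2.1;4 -1.77 4.05 -0.34 0 0 -2.1;4 -1.93 3.99 -0.33 0 0 -2.1;4 -2.06 3.92 -0.33 0 0 -2;4 -2.21 3.84 -0.34 0 0 -2.1;4 -2.34 3.76 -0.33 0 0 -2.1;4 0 0 0 0 0 0;4 0 0 0 0 0 0")

```text
t: 22.88
ee_pos: [589.9, 359.4, 199.1]
orientation: [0.645, -3.072, 0.001]
ft_force: [-0.1, -0.4, 0.0]
width: 40.1
```

```bash
python3 -W ignore - <<'E'
from h import *
grab(581,369.5,23.7); 
E
```

```text
px 331 210
body [589.  372.9] size [84.5 51.4] yaw 24.3 | mid by body [581.7 369.6] by rib [580.7 369. ] ribz 43.8 bodytop 18.0 table 0.1 ribrect [35.7 11. ]
8 rows
4 0.48 0.61 3.97 0 -0.1 -0.3;4 0.49 0.61 3.96 0 -0.1 -0.3;4 0 0 4.5 0 0 0;4 0 0 4.5 0 0 0;4 0 0 0.71 0 0 0;4 0 0 0.71 0 0 0;4 0 0 0.72 0 0 0;4 0.01 0 0.71 0 0 0
```

Call:
play_rows(plan="4 0.48 0.61 3.97 0 -0.1 -0.3;4 0.49 0.61 3.96 0 0 -0.3;4 0 0 4.5 0 0 0;4 0 0 4.5 0 0 0;4 0 0 0.71 0 0 0;4 0 0 0.71 0 0 0;4 0 0 0.72 0 0 0;4 0 0 0.71 0 0 0;4 0 0 0 0 0 0;0 0 0 0 0 0 0;0 0 0 0 0 0 0;0 0 0 0 0 0 0;0 0 0 0 0 0 0")

```text
t: 24.55
ee_pos: [576.7, 367.4, 2.2]
orientation: [-0.661, 3.071, 0.001]
ft_force: [-0.5, -0.6, 1.7]
width: 11.6
```

```bash
python3 - <<'E'
from h import *
o=get_obs(); print(o['width']); carry(-35,(6,.8,9-o['ee_pos'][2]))
E
```

```text
11.595044095732455
17 rows
0 0 0 -2.1 0 0 0;0 0 0 -4 0 0 0;0 0 0 -4 0 0 0;0 0 0.01 -4 0 0 0;0 1.93 -3.79 0.09 0 0 1.8;0 1.81 -3.84 0.09 0 0 1.7;0 1.7 -3.9 0.08 0 0 1.8;0 1.57 -3.95 0.09 0 0 1.7;0 1.45 -3.99 0.09 0 0 1.8;0 1.32 -4.04 0.09 0 0 1.7;0 1.21 -4.07 0.09 0 0 1.8;0 1.08 -4.11 0.09 0 0 1.7;0 0.95 -4.14 0.08 0 0 1.8;0 0.82 -4.17 0.09 0 0 1.7;0 0.7 -4.19 0.09 0 0 1.8;0 0.92 0 3.72 0 -5.7 0;0 1.27 -0.01 3.6 0 -5.8 0
```

Call:
play_rows(plan="0 0 0 -2.1 0 0 0;0 0 0 -4 0 0 0;0 0 0 -4 0 0 0;0 0 0.01 -4 0 0 0;0 1.93 -3.79 0.09 0 0 1.8;0 1.81 -3.84 0.09 0 0 1.7;0 1.7 -3.9 0.08 0 0 1.8;0 1.57 -3.95 0.09 0 0 1.7;0 1.45 -3.99 0.09 0 0 1.8;0 1.32 -4.04 0.09 0 0 1.7;0 1.21 -4.07 0.09 0 0 1.8;0 1.08 -4.11 0.09 0 0 1.7;0 0.95 -4.14 0.08 0 0 1.8;0 0.82 -4.17 0.09 0 0 1.7;0 0.7 -4.19 0.09 0 0 1.8;0 0.92 0 3.72 0 -5.7 0;0 1.27 -0.01 3.6 0 -5.8 0;0 0 0 0 0 0 0;0 0 0 0 0 0 0")

```text
t: 26.92
ee_pos: [538.7, -101.5, 60.6]
orientation: [-0.129, 2.937, 0.013]
ft_force: [0.4, 1.1, -0.6]
width: 11.8
```

```bash
python3 -W ignore - <<'E'
from h import *
insert(-35,(6,.8,6.9))
E
```

```text
tongue x -45.7..-29.3 y -20.6..22.7 z 3.0 | body x front -30.0 y -23.3..25.2 z 15.7 n 2665 1939
pitch slope 0.230 tongue yc 1.0 [[-36.0, nan], [-32.0, -1.2], [-28.0, 1.1], [-24.0, 1.1]]
8 rows
0 0.28 0.02 0.8 0 0.1 0;0 0.27 0.01 0.8 0 0 0;0 0.27 0.02 0.81 0 0.1 0;0 0.28 0.02 0.8 0 0 0;0 0.28 0 -0.04 0 0 0;0 0.28 0 -0.05 0 0 0;0 0.28 0 -0.04 0 0 0;0 0.27 0 -0.05 0 0 0
```

Call:
play_rows(plan="0 0.24 0.02 0.8 0 0.1 0;0 0.24 0.01 0.8 0 0 0;0 0.24 0.02 0.81 0 0.1 0;0 0.24 0.02 0.8 0 0 0;0 0 0 0 0 0 0;0 0.27 0 -0.04 0 0 0;0 0.27 0 -0.05 0 0 0;0 0.27 0 -0.04 0 0 0;0 0.26 0 -0.05 0 0 0;0 0 0 0 0 0 0;0 0 0 0 0 0 0")

```text
t: 28.35
ee_pos: [522.9, -101.7, 25.2]
orientation: [-0.128, 2.941, 0.013]
ft_force: [0.9, -0.8, -0.8]
width: 12.1
```

```bash
python3 -W ignore - <<'E'
from h import *
level(-35,(4.8,.8,6.9))
E
```

```text
t 28.4 mid in carrier [ -4.6 -34.4  32.9] tilt 0.198 yaw 0.000 f [ 0.9 -0.8 -0.8] w 12.1
11 rows
0 -0.08 -0.02 0.06 0 0.9 0;0 -0.08 -0.02 0.06 0 0.9 0;0 -0.07 -0.02 0.06 0 0.9 0;0 0 0 0.1 0 1.1 0;0 0.01 0 0.09 0 1.1 0;0 0 0 0.1 0 1 0;0 -0.01 0 0.09 0 1.1 0;0 0 0 0.1 0 1.1 0;0 -0.01 0 0.09 0 1.1 0;0 0 0 0.1 0 1.1 0;0 -0.01 0 0.09 0 1 0
```

Call:
play_rows(plan="0 -0.08 -0.02 0.06 0 0.9 0;0 -0.08 -0.02 0.06 0 0.9 0;0 -0.07 -0.02 0.06 0 0.9 0;0 0 0 0.1 0 1.1 0;0 0.01 0 0.09 0 1.1 0;0 0 0 0.1 0 1 0;0 -0.01 0 0.09 0 1.1 0;0 0 0 0.1 0 1.1 0;0 -0.01 0 0.09 0 1.1 0;0 0 0 0.1 0 1.1 0;0 -0.01 0 0.09 0 1 0;0 0 0 0 0 0 0;0 0 0 0 0 0 0")

```text
t: 29.98
ee_pos: [526.1, -101.9, 16.2]
orientation: [-0.137, 3.139, 0.001]
ft_force: [-1.1, -0.5, 0.1]
width: 11.8
```

```bash
python3 -W ignore - <<'E'
from h import *
midnow((4.8,.8,6.9)); p=get_obs()['ee_pos']
path([([p[0],p[1],60],0,CY,2),([p[0],p[1],170],0,CY,3),([625,220,200],0,18.8,0)],4)
E
```

```text
t 30.0 mid in carrier [ -0.1 -34.9  23.1] tilt 0.000 yaw 0.000 f [-1.1 -0.5  0.1] w 11.8
13 rows
4 0 0 -2.19 0 0 0;4 0 0 -2.19 0 0 0;4 0 0 -3.67 0 0 0;4 0 0.01 -3.67 0 0 0;4 0 0 -3.66 0 0 0;4 -1.58 3.9 -0.37 0 0 -1.7;4 -1.7 3.85 -0.38 0 0 -1.7;4 -1.81 3.8 -0.37 0 0 -1.8;4 -1.93 3.74 -0.37 0 0 -1.7;4 -2.04 3.69 -0.38 0 0 -1.7;4 -2.15 3.62 -0.37 0 0 -1.7;4 -2.26 3.55 -0.37 0 0 -1.8;4 -2.36 3.48 -0.38 0 0 -1.7
```

Call:
play_rows(plan="4 0 0 0 0 0 0;4 0 0 0 0 0 0;4 0 0 0 0 0 0;4 0 0 -2.19 0 0 0;4 0 0 -2.19 0 0 0;4 0 0 -3.67 0 0 0;4 0 0.01 -3.67 0 0 0;4 0 0 -3.66 0 0 0;4 -1.58 3.9 -0.37 0 0 -1.7;4 -1.7 3.85 -0.38 0 0 -1.7;4 -1.81 3.8 -0.37 0 0 -1.8;4 -1.93 3.74 -0.37 0 0 -1.7;4 -2.04 3.69 -0.38 0 0 -1.7;4 -2.15 3.62 -0.37 0 0 -1.7;4 -2.26 3.55 -0.37 0 0 -1.8;4 -2.36 3.48 -0.38 0 0 -1.7;4 0 0 0 0 0 0;4 0 0 0 0 0 0")

```text
t: 32.22
ee_pos: [624.4, 219.4, 199.5]
orientation: [0.513, -3.098, -0.0]
ft_force: [0.0, -0.1, -0.2]
width: 40.2
```

```bash
python3 -W ignore - <<'E'
from h import *
im=grab(615.5,227.3,18.8); topcheck()
E
```

```text
px 329 208
body [623.4 230.3] size [83.9 51.4] yaw 18.3 | mid by body [615.8 227.8] by rib [615.3 227. ] ribz 43.7 bodytop 18.0 table 0.1 ribrect [34.8 11.9]
8 rows
4 0.58 0.5 3.98 0 0 0.2;4 0.59 0.51 3.98 0 -0.1 0.3;4 0 0 4.5 0 0 0;4 0 -0.01 4.5 0 0 0;4 0 0 0.71 0 0 0;4 0 0 0.71 0 0 0;4 0 0 0.72 0 0 0;4 0.01 0 0.71 0 0 0
rib-like px [365. 159.] n 29 world [ 779.8 -161.3   45.2] carrier [ 242.7 -117.    45.2]
rib-like px [381. 169.] n 19 world [ 742.3 -204.5   44.3] carrier [ 201.6 -156.7   44.3]
rib-like px [580. 181.] n 52 world [ 633.  -793.2   43.9] carrier [  41.4 -733.7   43.9]
rib-like px [538. 186.] n 32 world [ 631.9 -661.2   44. ] carrier [  51.8 -602.1   44. ]
rib-like px [354. 231.] n 18 world [568.3 -96.9  43.3] carrier [ 37.6 -34.4  43.3]
rib-like px [330. 236.] n 19 world [562.3 -27.4  43.1] carrier [37.7 35.4 43.1]
rib-like px [305. 241.] n 18 world [556.6  44.4  43.4] carrier [ 38.3 107.3  43.4]
rib-like px [442. 270.] n 42 world [ 422.  -330.5   43.3] carrier [-128.5 -254.4   43.3]
rib-like px [361. 306.] n 55 world [351.7 -85.1  43.8] carrier [-177.1   -3.8   43.8]
```

Call:
play_rows(plan="4 0.58 0.5 3.98 0 0 0.2;4 0.59 0.51 3.98 0 0 0.3;4 0 0 4.5 0 0 0;4 0 -0.01 4.5 0 0 0;4 0 0 0.71 0 0 0;4 0 0 0.71 0 0 0;4 0 0 0.72 0 0 0;4 0 0 0.71 0 0 0;4 0 0 0 0 0 0;0 0 0 0 0 0 0;0 0 0 0 0 0 0;0 0 0 0 0 0 0;0 0 0 0 0 0 0")

```text
t: 33.95
ee_pos: [610.8, 225.8, 2.1]
orientation: [-0.5, 3.101, 0.001]
ft_force: [0.8, -0.7, 1.6]
width: 11.4
```

```bash
python3 - <<'E'
from h import *
o=get_obs(); print(o['width']); carry(-105,(6,.8,9-o['ee_pos'][2]))
E
```

```text
11.398496032641814
15 rows
0 0 0 -2.1 0 0 0;0 0 0 -4 0 0 0;0 0 0 -4 0 0 0;0 0 0.01 -4 0 0 0;0 1.91 -3.99 0.11 0 0 1.5;0 1.8 -4.04 0.11 0 0 1.5;0 1.69 -4.09 0.11 0 0 1.4;0 1.59 -4.13 0.1 0 0 1.5;0 1.49 -4.17 0.11 0 0 1.5;0 1.37 -4.2 0.11 0 0 1.5;0 1.26 -4.24 0.11 0 0 1.4;0 1.16 -4.27 0.11 0 0 1.5;0 1.05 -4.3 0.11 0 0 1.5;0 0.92 0 3.72 0 -5.7 0;0 1.27 0 3.6 0 -5.7 0
```

Call:
play_rows(plan="0 0 0 -2.1 0 0 0;0 0 0 -4 0 0 0;0 0 0 -4 0 0 0;0 0 0.01 -4 0 0 0;0 1.91 -3.99 0.11 0 0 1.5;0 1.8 -4.04 0.11 0 0 1.5;0 1.69 -4.09 0.11 0 0 1.4;0 1.59 -4.13 0.1 0 0 1.5;0 1.49 -4.17 0.11 0 0 1.5;0 1.37 -4.2 0.11 0 0 1.5;0 1.26 -4.24 0.11 0 0 1.4;0 1.16 -4.27 0.11 0 0 1.5;0 1.05 -4.3 0.11 0 0 1.5;0 0.92 0 3.72 0 -5.7 0;0 1.27 0 3.6 0 -5.7 0;0 0 0 0 0 0 0;0 0 0 0 0 0 0")

```text
t: 36.08
ee_pos: [544.6, -171.4, 60.5]
orientation: [-0.129, 2.939, 0.012]
ft_force: [0.5, -0.6, -1.2]
width: 12.0
```

```bash
python3 -W ignore - <<'E'
from h import *
insert(-105,(5.6,.8,6.9))
E
```

```text
tongue x -45.4..-29.0 y -20.6..22.7 z 3.0 | body x front -29.5 y -23.2..25.2 z 15.8 n 2625 1850
pitch slope 0.214 tongue yc 1.1 [[-36.0, nan], [-32.0, nan], [-28.0, 0.9], [-24.0, 1.0]]
8 rows
0 0.26 0.02 0.8 0 0 0;0 0.26 0.02 0.8 0 0 0;0 0.26 0.03 0.8 0 0.1 0;0 0.26 0.02 0.81 -0.1 0 0.1;0 0.28 0 -0.04 0 0 0;0 0.28 0 -0.05 0 0 0;0 0.28 0 -0.04 0 0 0;0 0.27 0 -0.05 0 0 0
```

Call:
play_rows(plan="0 0.24 0.02 0.8 0 0 0;0 0.25 0.02 0.8 0 0 0;0 0.24 0.03 0.8 0 0.1 0;0 0.24 0.02 0.81 0 0 0;0 0 0 0 0 0 0;0 0.27 0 -0.04 0 0 0;0 0.27 0 -0.05 0 0 0;0 0.27 0 -0.04 0 0 0;0 0.27 0 -0.05 0 0 0;0 0 0 0 0 0 0;0 0 0 0 0 0 0")

```text
t: 37.5
ee_pos: [528.7, -171.2, 25.0]
orientation: [-0.128, 2.941, 0.013]
ft_force: [0.4, 1.2, -0.1]
width: 12.0
```

```bash
python3 -W ignore - <<'E'
from h import *
level(-105,(5.0,.8,6.9))
E
```

```text
t 37.5 mid in carrier [  -4.7 -104.2   32.8] tilt 0.198 yaw 0.000 f [ 0.4  1.2 -0.1] w 12.0
11 rows
0 -0.08 -0.03 0.06 0 0.9 0;0 -0.08 -0.02 0.06 0 0.9 0;0 -0.09 -0.03 0.05 0 0.9 0;0 0.01 0 0.1 0 1.1 0;0 0 0 0.09 0 1.1 0;0 0 0 0.09 0 1 0;0 0 0 0.1 0 1.1 0;0 0 0 0.09 0 1.1 0;0 -0.01 0 0.1 0 1.1 0;0 -0.01 0 0.09 0 1 0;0 0 0 0.09 0 1.1 0
```

Call:
play_rows(plan="0 -0.08 -0.03 0.06 0 0.9 0;0 -0.08 -0.02 0.06 0 0.9 0;0 -0.09 -0.03 0.05 0 0.9 0;0 0.01 0 0.1 0 1.1 0;0 0 0 0.09 0 1.1 0;0 0 0 0.09 0 1 0;0 0 0 0.1 0 1.1 0;0 0 0 0.09 0 1.1 0;0 -0.01 0 0.1 0 1.1 0;0 -0.01 0 0.09 0 1 0;0 0 0 0.09 0 1.1 0;0 0 0 0 0 0 0;0 0 0 0 0 0 0")

```text
t: 39.12
ee_pos: [532.2, -171.6, 16.2]
orientation: [-0.137, 3.138, 0.001]
ft_force: [0.2, -0.5, -0.6]
width: 11.6
```

```bash
python3 -W ignore - <<'E'
from h import *
midnow((5.0,.8,6.9)); p=get_obs()['ee_pos']
path([([p[0],p[1],60],0,CY,2),([p[0],p[1],200],0,CY,4),([p[0],-200,260],0,CY,2)],4)
# mallet handle / mat from the first top and scene pictures
for n in('top','scene'):
    im=dict(np.load(n+'0.npz')); P,_=world(im)
    if n=='top': P=P+[-.7,2.8,1.7]
    near=np.linalg.norm(P[...,:2]-[425,-335],axis=-1)<60
    for a,b in((-3,3),(4,9),(15,40),(50,120),(119,128)):
        q=P[near&(P[...,2]>a)&(P[...,2]<b)]
        if len(q)>3: print(n,a,b,len(q),q.mean(0).round(1),cv2.minAreaRect(q[:,:2].astype(np.float32)))
    dark=near&(im['pixels'].sum(-1)<120)&(np.abs(P[...,2])<8); q=P[dark]; print(n,'mat',len(q),cv2.minEnclosingCircle(q[:,:2].astype(np.float32)),np.median(q[:,2]))
E
```

```text
t 39.1 mid in carrier [   0.2 -104.9   23.1] tilt 0.000 yaw 0.000 f [ 0.2 -0.5 -0.6] w 11.6
8 rows
4 0 0 -2.19 0 0 0;4 0 0 -2.19 0 0 0;4 0 0 -3.5 0 0 0;4 0 0 -3.5 0 0 0;4 -0.01 0.01 -3.5 0 0 0;4 0 0 -3.5 0 0 0;4 0.12 -1.41 -3 0 0 0;4 0.13 -1.42 -3 0 0 0
top -3 3 628 [ 4.192e+02 -3.325e+02  4.000e-01] ((424.826171875, -335.26458740234375), (117.7312240600586, 115.59443664550781), 81.56651306152344)
top 4 9 292 [ 432.1 -330.1    5.7] ((426.4987487792969, -335.8445739746094), (111.677001953125, 114.74725341796875), 87.64713287353516)
top 15 40 32 [ 420.8 -327.6   29.6] ((421.2026062011719, -330.06866455078125), (29.627792358398438, 19.451337814331055), 38.010074615478516)
top 50 120 60 [ 423.4 -328.2   91. ] ((423.5773010253906, -329.538330078125), (21.63912582397461, 11.488422393798828), 23.613143920898438)
top 119 128 41 [ 426.4 -334.   123.7] ((426.74114990234375, -334.27239990234375), (18.43400764465332, 15.88621711730957), 27.281635284423828)
top mat 181 ((438.65380859375, -338.6410217285156), 38.17256164550781) 3.302902729016478
scene -3 3 848 [ 409.1 -335.9    0.9] ((421.9103088378906, -335.54083251953125), (111.2003173828125, 118.4221420288086), 2.744795322418213)
scene 4 9 280 [ 433.5 -343.3    5.3] ((429.3519592285156, -335.0063781738281), (107.71176147460938, 109.91242980957031), 68.35282897949219)
scene 15 40 114 [ 417.3 -342.9   27.7] ((419.2544860839844, -341.8653259277344), (16.00506019592285, 31.51820182800293), 20.81672477722168)
scene 50 120 227 [ 420.9 -341.3   87.6] ((421.71002197265625, -341.2601623535156), (15.197068214416504, 21.94221305847168), 20.87392234802246)
scene 119 128 53 [ 424.9 -339.9  123. ] ((425.69464111328125, -338.65594482421875), (17.31382942199707, 17.66695213317871), 58.51005935668945)
scene mat 383 ((439.5777893066406, -342.6669006347656), 41.79594039916992) 3.7308576243829066
```

Call:
play_rows(plan="4 0 0 0 0 0 0;4 0 0 0 0 0 0;4 0 0 0 0 0 0;4 0 0 -2.19 0 0 0;4 0 0 -2.19 0 0 0;4 0 0 -3.5 0 0 0;4 0 0 -3.5 0 0 0;4 0 0 -3.5 0 0 0;4 0 0 -3.5 0 0 0;4 0.12 -3.5 -3 0 0 0;4 0.13 -3.5 -3 0 0 0;4 0 -3.5 0 0 0 0;4 0 -3.5 0 0 0 0;4 0 -1.5 0 0 0 0;4 0 0 0 0 0 0;4 0 0 0 0 0 0")

```text
t: 41.12
ee_pos: [542.9, -325.2, 259.6]
orientation: [0.138, -3.138, -0.002]
ft_force: [0.5, 0.9, -0.4]
width: 40.1
```

```bash
python3 -W ignore - <<'E'
from h import *
topcheck()
im=snap('wrist','w5.png'); P,_=world(im); print(get_obs()['ee_pos'])
near=np.linalg.norm(P[...,:2]-[430,-337],axis=-1)<60
for a,b in((4,9),(15,40),(50,115),(119,130)):
        q=P[near&(P[...,2]>a)&(P[...,2]<b)]
        if len(q)>3: print(a,b,len(q),q.mean(0).round(1),cv2.minAreaRect(q[:,:2].astype(np.float32)))
dark=near&(im['pixels'].sum(-1)<120)&(np.abs(P[...,2])<8); q=P[dark]; print('mat',len(q),cv2.minEnclosingCircle(q[:,:2].astype(np.float32)),np.median(q[:,2]))
E
```

```text
rib-like px [486.  96.] n 103 world [ 939.9 -566.9   44. ] carrier [ 366.8 -535.    44. ]
rib-like px [367. 162.] n 18 world [ 771.1 -166.2   43.8] carrier [ 233.6 -121.2   43.8]
rib-like px [382. 170.] n 16 world [ 740.8 -207.    44. ] carrier [ 199.9 -159.1   44. ]
rib-like px [617. 177.] n 23 world [ 631.3 -912.9   44.1] carrier [  29.3 -852.8   44.1]
rib-like px [587. 180.] n 31 world [ 632.8 -815.    44. ] carrier [  39.3 -755.4   44. ]
rib-like px [555. 184.] n 30 world [ 632.2 -713.7   43.3] carrier [  47.5 -654.4   43.3]
rib-like px [377. 226.] n 18 world [ 574.7 -167.2   42.8] carrier [  37.9 -105.    42.8]
rib-like px [354. 231.] n 16 world [567.5 -96.8  44.6] carrier [ 36.8 -34.3  44.6]
rib-like px [330. 236.] n 19 world [562.4 -27.4  42.6] carrier [37.8 35.3 42.6]
rib-like px [305. 241.] n 17 world [556.9  44.3  43.9] carrier [ 38.6 107.2  43.9]
[ 543.07280051 -325.17064256  259.86833759]
4 9 568 [ 443.1 -339.2    4.4] ((440.2555236816406, -338.6956481933594), (87.45777893066406, 84.37854766845703), 61.5665397644043)
15 40 36 [ 438.6 -335.    32.8] ((433.53900146484375, -336.8536071777344), (20.386133193969727, 31.615476608276367), 1.5229891538619995)
50 115 91 [ 434.9 -335.4   99.7] ((428.150146484375, -336.99932861328125), (20.45762825012207, 20.844709396362305), 3.5261871814727783)
119 130 420 [ 428.  -337.   124.5] ((427.48516845703125, -336.9864196777344), (19.150867462158203, 18.510459899902344), 4.795364856719971)
mat 239 ((434.0409851074219, -321.671630859375), 16.828861236572266) 3.1369907432640503
```

View pics/w5.png

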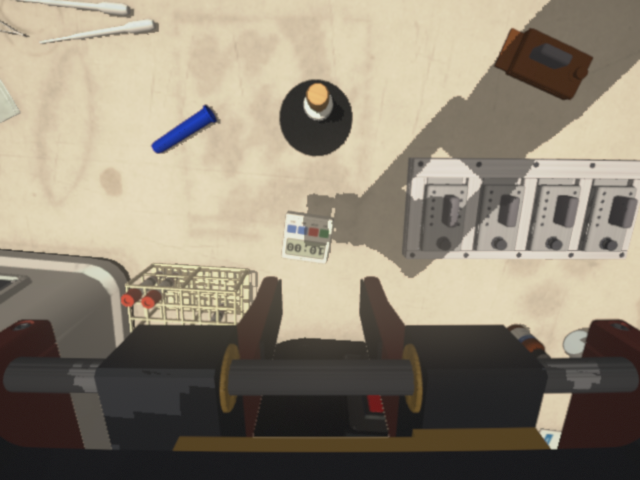

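All four cassettes are in the carrier (right side, pegs at row ~245). The mallet handle top is at (318,95) on its mat at (316,117), the timer is at (305,237), and I'll grasp the handle.

```bash
python3 -W ignore - <<'E'
from h import *
path([([427.6,-337.8,230],0,CY,0),([427.6,-337.8,80],0,CY,0),([427.6,-337.8,60],0,CY,3)],4.5)
E
```

```text
10 rows
4.5 3.87 -0.08 1 0 0 0;4.5 3.87 -0.08 0.99 0 0 0;4.5 3.87 -0.08 1 0.1 0 0.1;4.5 0 0 3.75 0 0 0;4.5 0 0.01 3.75 0 0 0;4.5 0 0 3.75 0 0 0;4.5 0 0 3.75 0 0 0;4.5 0 0 0.67 0 0 0;4.5 0 0 0.66 0 0 0;4.5 0 0 0.67 0 0 0
```

Call:
play_rows(plan="4.5 3.87 -0.08 1 0 0 0;4.5 3.87 -0.08 0.99 0 0 0;4.5 3.87 -0.08 1 0 0 0;4.5 0 0 3.75 0 0 0;4.5 0 0.01 3.75 0 0 0;4.5 0 0 3.75 0 0 0;4.5 0 0 3.75 0 0 0;4.5 0 0 0.67 0 0 0;4.5 0 0 0.66 0 0 0;4.5 0 0 0.67 0 0 0;4.5 0 0 0 0 0 0;0 0 0 0 0 0 0;0 0 0 0 0 0 0;0 0 0 0 0 0 0;0 0 0 0 0 0 0;0 0 0 0 0 0 0")

```text
t: 43.22
ee_pos: [427.7, -338.7, 60.2]
orientation: [-0.137, 3.138, 0.001]
ft_force: [0.6, 0.5, 3.6]
width: 21.6
```

```bash
python3 -W ignore - <<'E'
from h import *
o=get_obs();print(o['ee_pos'],o['width'],o['ft_force'])
p=o['ee_pos']; zf=3-p[2]  # striking face rel TCP
Fz=R.from_euler('z',CY,degrees=True).as_matrix(); b=C+Fz@np.array([38,-105,0]); 
path([([p[0],p[1],p[2]+20],0,CY,2),([p[0],p[1],p[2]+90],0,CY,0),([b[0],b[1]-.8,p[2]+90],0,CY,0),([b[0],b[1]-.8,47-zf],0,CY,2)],0)
E
```

```text
[ 427.71606546 -338.72630687   60.23240322] 21.616935103825988 [0.5827124  0.49307371 3.6309147 ]
12 rows
0 0 0 -1 0 0 0;0 0 0 -1 0 0 0;0 0 0 -3.5 0 0 0;0 0 0 -3.5 0 0 0;0 -2.69 2.62 0 0 0 0;0 -2.69 2.62 0 0 0 0;0 -2.69 2.63 0 0 0 0;0 -2.69 2.62 0.01 0 0 0;0 -2.69 2.62 0 0 0 0;0 -2.69 2.62 0 0 0 0;0 0 0 2.3 0 0 0;0 0 0 2.3 0 0 0
```

Call:
play_rows(plan="0 0 0 -1 0 0 0;0 0 0 -1 0 0 0;0 0 0 -3.5 0 0 0;0 0 0 -3.5 0 0 0;0 -2.69 2.62 0 0 0 0;0 -2.69 2.62 0 0 0 0;0 -2.69 2.63 0 0 0 0;0 -2.69 2.62 0.01 0 0 0;0 -2.69 2.62 0 0 0 0;0 -2.69 2.62 0 0 0 0;0 0 0 2.3 0 0 0;0 0 0 2.3 0 0 0;0 0 0 0 0 0 0;0 0 0 0 0 0 0")

```text
t: 44.98
ee_pos: [575.1, -168.2, 104.9]
orientation: [-0.137, 3.138, 0.0]
ft_force: [-1.3, -0.1, -1.2]
width: 21.6
```

```bash
python3 -W ignore - <<'E'
from h import *
o=get_obs();print(o['ee_pos'],o['width'],o['ft_force'])
im=snap('scene'); a=im['pixels']; u,v=pix(im,[574,-171,60]).astype(int); print(u,v)
cv2.imwrite('pics/s5.png',cv2.resize(a[v-60:v+50,u-80:u+70,::-1],(750,550),interpolation=cv2.INTER_CUBIC))
E
```

```text
[ 575.07396773 -168.17589858  104.89276604] 21.588844897808254 [-1.28779773 -0.06344588 -1.18863125]
382 267
```

View pics/s5.png

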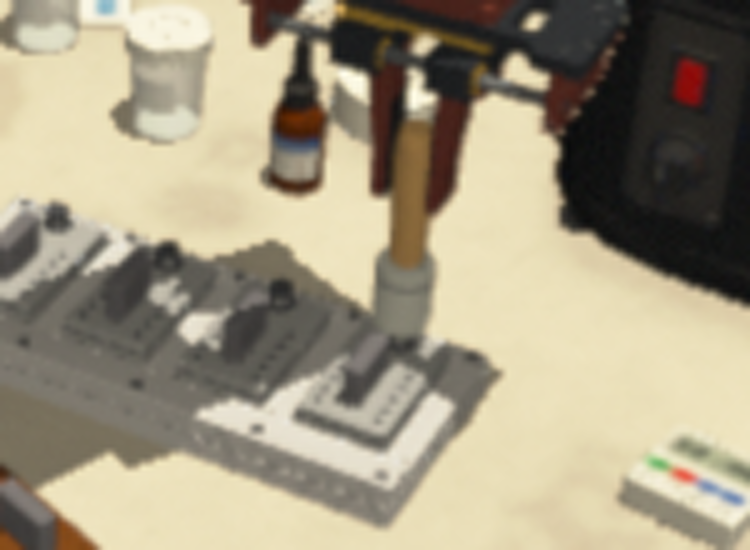

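The mallet hangs upright over the bay-4 peg at crop (405,340), so I'll press down.

Call:
play_rows(plan="0 0 0 0.2 0 0 0;0 0 0 0.2 0 0 0;0 0 0 0.2 0 0 0;0 0 0 0.2 0 0 0;0 0 0 0.15 0 0 0;0 0 0 0.15 0 0 0;0 0 0 0.15 0 0 0;0 0 0 0.1 0 0 0;0 0 0 0.05 0 0 0;0 0 0 0 0 0 0")

```text
t: 46.28
ee_pos: [575.4, -168.1, 91.3]
orientation: [-0.137, 3.137, -0.0]
ft_force: [-1.7, 1.2, 6.9]
width: 21.3
```

Call:
play_rows(plan="0 0 0 0.08 0 0 0;0 0 0 0.08 0 0 0;0 0 0 0 0 0 0")

```text
t: 46.65
ee_pos: [575.9, -168.2, 90.6]
orientation: [-0.137, 3.136, -0.0]
ft_force: [-1.6, 0.7, 13.5]
width: 21.7
```

Call:
play_rows(plan="0 0 0 -1 0 0 0;0 0 0 -1 0 0 0;0 0 3.5 0 0 0 0;0 0 3.5 0 0 0 0;0 0 0 0 0 0 0;0 0 0 0.7 0 0 0;0 0 0 0.2 0 0 0;0 0 0 0.2 0 0 0;0 0 0 0.2 0 0 0;0 0 0 0.2 0 0 0;0 0 0 0.2 0 0 0;0 0 0 0.15 0 0 0;0 0 0 0.1 0 0 0;0 0 0 0.05 0 0 0;0 0 0 0 0 0 0;0 0 0 0 0 0 0")

```text
t: 48.65
ee_pos: [570.1, -99.0, 90.6]
orientation: [-0.135, 3.136, 0.001]
ft_force: [-2.6, 2.9, 17.1]
width: 21.6
```

Call:
play_rows(plan="0 0 0 -1 0 0 0;0 0 0 -1 0 0 0;0 0 3.5 0 0 0 0;0 0 3.5 0 0 0 0;0 0 0 0 0 0 0;0 0 0 0.7 0 0 0;0 0 0 0.2 0 0 0;0 0 0 0.2 0 0 0;0 0 0 0.2 0 0 0;0 0 0 0.2 0 0 0;0 0 0 0.2 0 0 0;0 0 0 0.15 0 0 0;0 0 0 0.1 0 0 0;0 0 0 0.05 0 0 0;0 0 0 0 0 0 0;0 0 0 0 0 0 0")

```text
t: 50.65
ee_pos: [564.0, -29.3, 90.5]
orientation: [-0.135, 3.136, 0.001]
ft_force: [-4.1, 2.8, 17.9]
width: 21.6
```

Call:
play_rows(plan="0 0 0 -1 0 0 0;0 0 0 -1 0 0 0;0 0 3.5 0 0 0 0;0 0 3.5 0 0 0 0;0 0 0 0 0 0 0;0 0 0 0.7 0 0 0;0 0 0 0.2 0 0 0;0 0 0 0.2 0 0 0;0 0 0 0.2 0 0 0;0 0 0 0.2 0 0 0;0 0 0 0.2 0 0 0;0 0 0 0.15 0 0 0;0 0 0 0.1 0 0 0;0 0 0 0.05 0 0 0;0 0 0 0 0 0 0;0 0 0 0 0 0 0")

```text
t: 52.65
ee_pos: [557.8, 40.6, 90.5]
orientation: [-0.135, 3.136, 0.001]
ft_force: [-2.5, 1.1, 17.4]
width: 21.0
```

Call:
play_rows(plan="0 0 0 -2 0 0 0;0 0 0 -3.5 0 0 0;0 0 0 -3.5 0 0 0;0 0 -4 0 0 0 0;0 0 -4 0 0 0 0;0 0 -4 0 0 0 0;0 0 -4 0 0 0 0;0 0 -4 0 0 0 0;0 0 -4 0 0 0 0;0 0 -4 0 0 0 0;0 0 0 0 0 0 0;0 0 0 0 0 0 0")

```text
t: 54.15
ee_pos: [579.9, -237.9, 177.6]
orientation: [0.135, -3.137, -0.002]
ft_force: [0.3, -0.8, -1.3]
width: 20.9
```

```bash
python3 -W ignore - <<'E'
from h import *
o=get_obs();print(o['ee_pos'],o['width'],o['ft_force'])
im=snap('top'); P,_=world(im); P=P+[-.7,2.8,1.7]; Fz=R.from_euler('z',CY,degrees=True).as_matrix(); q=(P-C)@Fz
for y in (105,35,-35,-105):
    m=np.linalg.norm(q[...,:2]-[38,y],axis=-1)<5; b=(np.abs(q[...,0]-25)<5)&(np.abs(np.abs(q[...,1]-y)-14)<6)
    rib=(np.abs(q[...,1]-y)<12)&(q[...,2]>51)&(np.abs(q[...,0])<40)
    print(y,'peg z',np.median(q[m][:,2]).round(1),'body z',np.median(q[b][:,2]).round(1),'rib',q[rib].mean(0).round(1))
path([([439,-339,160],0,CY,0),([439,-339,65.5],0,CY,0)],0)
a=im['pixels'][215:285,285:405,::-1]; cv2.imwrite('pics/t6.png',cv2.resize(a,None,fx=6,fy=6,interpolation=cv2.INTER_CUBIC))
E
```

```text
[ 579.90275609 -237.91749973  177.62660891] 20.91992446448883 [ 0.3356664  -0.77934848 -1.31601869]
105 peg z 32.1 body z 32.1 rib [ -5.5 107.3  57.4]
35 peg z 32.7 body z 32.5 rib [-7.2 35.8 57.9]
-35 peg z 32.2 body z 33.1 rib [ -6.9 -34.   57.4]
-105 peg z 507.9 body z 323.4 rib [   8.1 -103.5  457.5]
7 rows
0 3.73 -2.23 0.45 0 0 0;0 3.74 -2.22 0.44 0 0 0;0 3.73 -2.23 0.45 0.1 0 0;0 3.73 -2.23 0.45 0 -0.1 0;0 0 0 3.15 0 0 0;0 0.01 0.01 3.15 0 0 0;0 0 0 3.15 0 0 0
```

View pics/t6.png

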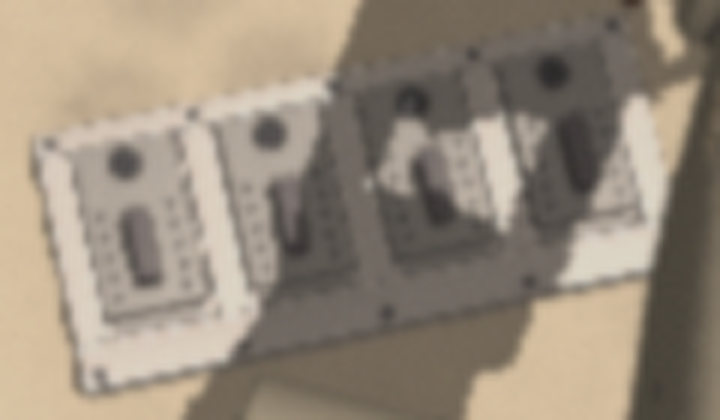

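The crop shows all four pegs flush in bays 1–4 (heads at crop (125,162), (270,132), (410,100), (553,70)). I'll move the mallet above its mat and re-check bay 4 before setting it down.

Call:
play_rows(plan="0 3.73 -2.23 0.45 0 0 0;0 3.74 -2.22 0.44 0 0 0;0 3.73 -2.23 0.45 0 0 0;0 3.73 -2.23 0.45 0 0 0;0 0 0 3.15 0 0 0;0 0 0 3.15 0 0 0;0 0 0 3.05 0 0 0;0 0 0 0 0 0 0;0 0 0 0 0 0 0")

```text
t: 55.32
ee_pos: [440.5, -339.3, 67.8]
orientation: [-0.138, 3.138, -0.0]
ft_force: [0.1, -0.7, -1.6]
width: 21.1
```

```bash
cat >> h.py <<'E'
def pegs():
    im=snap('top'); P,_=world(im); P=P+[-.7,2.8,1.7]; Fz=R.from_euler('z',CY,degrees=True).as_matrix(); q=(P-C)@Fz
    for y in (105,35,-35,-105):
        m=np.linalg.norm(q[...,:2]-[38,y],axis=-1)<5; b=(np.abs(q[...,0]-25)<5)&(np.abs(np.abs(q[...,1]-y)-14)<6)
        rib=(np.abs(q[...,1]-y)<12)&(q[...,2]>51)&(np.abs(q[...,0])<40)
        print(y,'peg z',np.median(q[m][:,2]).round(1),'body z',np.median(q[b][:,2]).round(1),'rib',q[rib].mean(0).round(1))
    n=np.linalg.norm(P[...,:2]-[439,-339],axis=-1)<40
    for a,b in((15,45),(50,115),(119,132)):
        t=P[n&(P[...,2]>a)&(P[...,2]<b)]; print('mallet',a,b,len(t),t.mean(0).round(1) if len(t) else '')
E
python3 -W ignore - <<'E'
from h import *
pegs(); o=get_obs();print(o['ee_pos'],o['width'],o['ft_force'],rot(o['orientation'])[:,2].round(4))
E
```

```text
105 peg z 33.9 body z 31.6 rib [ -5.4 107.   57.3]
35 peg z 35.3 body z 32.3 rib [-6.8 35.7 57.3]
-35 peg z 32.9 body z 31.5 rib [ -6.7 -34.2  57.6]
-105 peg z 33.4 body z 32.4 rib [  -6.7 -104.4   57.2]
mallet 15 45 0 
mallet 50 115 11 [ 440.9 -319.1   94.4]
mallet 119 132 0 
[ 440.7482655  -339.60327523   68.18374588] 21.288371794097767 [ 0.79497753 -0.64058273 -1.45183873] [ 1.4e-03 -7.0e-04 -1.0e+00]
```

All four pegs read 33–35 mm (fully down is 33.5). Now I'll lower the mallet about 8 mm until it touches the mat.

Call:
play_rows(plan="0 0 0 0.3 0 0 0;0 0 0 0.2 0 0 0;0 0 0 0.15 0 0 0;0 0 0 0.1 0 0 0;0 0 0 0 0 0 0")

```text
t: 56.0
ee_pos: [440.1, -339.6, 60.2]
orientation: [-0.137, 3.138, 0.0]
ft_force: [-1.6, 1.3, 5.6]
width: 21.1
```

Contact at z 60.2, force 5.6 N, the same height as when I picked it up. I'll release gently and retreat straight up.

Call:
play_rows(plan="0 0 0 -0.03 0 0 0;2.6 0 0 0 0 0 0;3 0 0 0 0 0 0;4 0 0 0 0 0 0;4.5 0 0 0 0 0 0;4.5 0 0 0 0 0 0;4.5 0 0 -0.5 0 0 0;4.5 0 0 -1.5 0 0 0;4.5 0 0 -3 0 0 0;4.5 0 0 -4 0 0 0;4.5 0 0 -5 0 0 0;4.5 -4 0 -2 0 0 0;4.5 -4 0 0 0 0 0;4.5 -4 0 0 0 0 0;4.5 0 0 0 0 0 0;4.5 0 0 0 0 0 0")

```text
t: 58.0
ee_pos: [558.6, -328.8, 220.0]
orientation: [0.138, -3.138, -0.001]
ft_force: [-0.7, -0.8, 0.6]
width: 45.2
```

```bash
python3 -W ignore - <<'E'
from h import *
pegs(); im=snap('wrist'); P,_=world(im); print(get_obs()['ee_pos'],get_obs()['ft_force'])
near=np.linalg.norm(P[...,:2]-[439,-339],axis=-1)<60
for a,b in((4,9),(119,130)):
    q=P[near&(P[...,2]>a)&(P[...,2]<b)]
    if len(q)>3: print(a,b,len(q),q.mean(0).round(1),cv2.minAreaRect(q[:,:2].astype(np.float32)))
a=im['pixels'][:300,:,::-1]; s=snap('scene')['pixels'][180:390,180:520,::-1]
cv2.imwrite('pics/f.png',np.vstack([cv2.resize(a,(600,281)),cv2.resize(s,(600,310))[:310]]))
E
```

```text
105 peg z 33.2 body z 32.6 rib [ -5.7 107.2  57.5]
35 peg z 32.7 body z 33.0 rib [-6.5 35.5 57.4]
-35 peg z 34.2 body z 31.5 rib [ -6.9 -34.2  58.2]
-105 peg z 35.4 body z 33.0 rib [  -6.8 -104.5   57.6]
mallet 15 45 0 
mallet 50 115 0 
mallet 119 132 0 
[ 558.23741523 -329.08048186  219.96262851] [-0.40490209  0.82340529  0.66677862]
4 9 627 [ 444.  -338.7    4.4] ((440.4654846191406, -338.155517578125), (86.97024536132812, 86.0875015258789), 18.22176742553711)
119 130 565 [ 439.8 -338.5  124.3] ((439.4725036621094, -338.4278564453125), (18.92243766784668, 19.246797561645508), 5.425484657287598)
```

View pics/f.png

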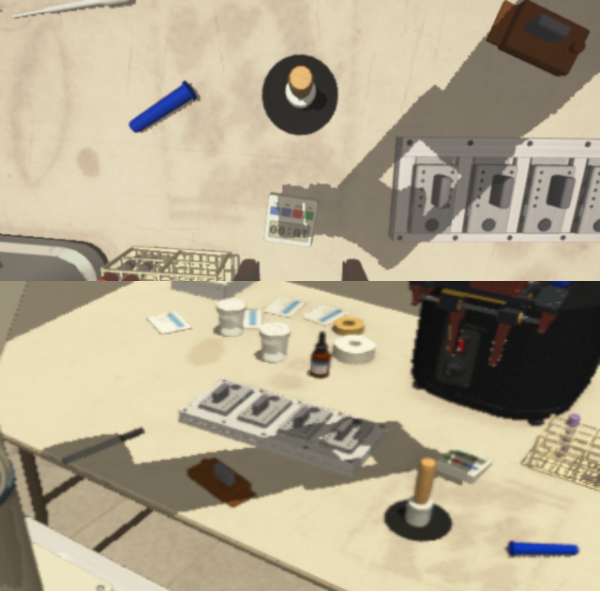

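The mallet stands upright at the mat's centre (wrist (300,90)), all four cassettes lie flat with pegs down, and the bystanders are in place. Handing in.

```bash
python3 - <<'E'
from workcell import *
print(close_job())
E
```

```text
the job is handed in; nothing more can be done
None
```

All four grey steel cassettes are home in bays 1–4, with tongues under the lip and lying level. All four pegs were pressed down with the mallet, and the mallet is back standing on its mat. I handed the job in at about 58 s of the 210 s allowed; it gave no verdict.

**Last checks**
- **Cassettes:** ribs sit within about 2.2 mm of their expected place. Bay 1 is the furthest off, at about 2 mm in y.
- **Pegs:** heads read 33–35 mm above the table, where fully down is 33.5 mm, up is 43.5 mm, and this depth reading scatters by about 1–2 mm. The push force also rose to 13–18 N at the bottom of each press, above the 9–11 N a peg needs to move.
- **Mallet:** the handle top is at (439.5, -338.4), z 124, within about 1 mm of the mat's centre.
- **Bystanders:** specimen cup, dropper bottle and bench timer look unmoved in the last pictures; I did not measure them. The brown lookalike was left alone.

**What failed or disagreed**
- **First grasp:** it closed on air, because the visible finger ends sit about 23 mm behind the reported TCP. I went 22 mm lower and used that depth from then on.
- **Top camera:** it disagreed with the wrist camera by about 3 mm. I used the wrist values and corrected the top ones.

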